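# Run a batch of sensors round the marking turntable

### The arm

A 6-joint arm with a two-finger parallel gripper is mounted at the origin on the work surface. World frame = base frame: x ahead of the robot, y to its left, z up, the work surface at z = 0. Lengths are in mm, angles in rad, forces in N, time in s.
With the tool pointing down it reaches from about 350 to 875 mm from the base axis. Payload 4.2 kg.
Tool frame: the origin (TCP) lies on the mounting face of the last link; the fingertips stand 173 mm ahead of it and the grasp point (between the pads) lies 155 mm ahead of it; z points along the fingers, y is the line along which they close (so a half turn about z gives the same grasp; the last joint's range is limited). The gripper opens to 85 mm and grips with 20 to 120 N. Pads are 22 mm wide; open, the fingers measure 114 mm over their backs; the gripper's body (76 mm by 85 mm) begins 54 mm behind the grasp point. The pads swing forward as they close: fully open they stand 13 mm farther back than shut.
Start: joints at [-1.08, 0.385, 0.008, 0, -1.194, -0.259], TCP at [143.599, -608.259, 404.712] pointing down, gripper open.
Joint ranges: [-3.14, 3.14], [-1.21, 2.06], [-1.07, 1.41], [-3.16, 2.05], [-2.99, -0.16], [-3.1, 3.1]. Speed limits (rad/s): [2.79, 2.79, 3.14, 3.14, 3.14, 3.14].

### API

Orientations are given as a unit quaternion [x, y, z, w].
In Python, from bench import arm gives the robot as it stands. The module is installed in compiled form; this text tells all that it offers.
- The arm moves only by the tool move_arm, never from a script. Its arguments are lists of equal length, an entry for each row: "fingers": the finger opening in mm, from 0 to 85.4; "travel": the shift along the tool's x, y, z in mm, a list of three; "dr": the turn, a rotation vector about the tool's x, y, z in rad, a list of three. A call has 1 to 10 rows; each row is the pose to reach, as a shift and turn from the pose commanded when the call began, along the tool's axes at that moment; what a row does not reach only later rows make up. A row lasts 1/10 s, in which the tool goes at most 50 mm and 8.59 degrees, less where a joint would pass 70% of its speed; a pose out of reach is approached as far as the arm can. A call with a gripper value outside its range is refused whole. The fingers move at their own pace and stop on an object; the grip force is fixed at half the most. Time passes only in rows, so rows that repeat a pose let the fingers close. It gives the time, the measured TCP pose, the force, the opening and the grip force at its end, in the units of the state.
- arm.read_state(): the state, without advancing time (a new reading comes with each control period).
- arm.get_image(name): name is "scene" or "top"; returns the picture (480x640x3 uint8, red, green, blue); there is no depth.
- arm.camera_model(name): a dict with "intrinsics" (3x3 intrinsics, pixels), "pose" (4x4, takes a point from camera to world coordinates). Camera axes: x right, y up, looking along -z (the intrinsics and any distortion apply to the point x, -y, -z); pixel columns grow to the right and rows downward; lengths in mm; the calibration is good to about 2 mm. A picture is of the moment at which its call begins. camera_model takes no time and is no camera call.
- arm.job_done(): hands the job in; it is judged then, once.
The state is a dict: "clock": time; "joints": joint angles; "joint_vel": joint speeds; "joint_efforts": joint torques, N m; "position": TCP position; "ee_rot": TCP orientation; "contact_force": force on the tool from outside, world axes, zero at the start; "wrist_torque": the same for the moment, N m; "gripper_width": finger opening in mm; "grasp_force": force on a finger pad.
Only numpy, scipy, OpenCV 4.12 (cv2) and the standard library are available. Lean on these libraries where they do the work, as an engineer would, in place of code of your own. Each camera call takes 0.05 s, during which the arm holds its last target. There are 200 camera calls.

### The job

Stand every white sensor on the bench upright in a nest of its own on the marking turntable. Then turn the loaded turntable clockwise by its black crank knob, one full turn and on until it comes up against its stop. After that, lower the sensors gently, without dropping or knocking them, into the deep blue tote, where they must stand upright on its floor; leave the mouse, carton and screwdriver alone.

Things in the scene. Friction and masses are not known exactly. Their poses are not given: they have to be found in the camera images.
- sensor0: white sensor, a rounded bell-shaped body 62 mm across at its widest (9 to 18 mm up, a blue band there), bottom-heavy on a flat 52 mm wide base, curving in to a round stub neck 26 mm in diameter from 60 to 95 mm above its underside (95 mm tall in all, about 220 g). Origin: centre of its underside, z up its neck. It starts on the bench top; three or four sensors are present.
- sensor1: white sensor, a rounded bell-shaped body 62 mm across at its widest (9 to 18 mm up, a blue band there), bottom-heavy on a flat 52 mm wide base, curving in to a round stub neck 26 mm in diameter from 60 to 95 mm above its underside (95 mm tall in all, about 220 g). Origin: centre of its underside, z up its neck. It starts on the bench top; three or four sensors are present.
- sensor2: white sensor, a rounded bell-shaped body 62 mm across at its widest (9 to 18 mm up, a blue band there), bottom-heavy on a flat 52 mm wide base, curving in to a round stub neck 26 mm in diameter from 60 to 95 mm above its underside (95 mm tall in all, about 220 g). Origin: centre of its underside, z up its neck. It starts on the bench top; three or four sensors are present.
- sensor3: white sensor, a rounded bell-shaped body 62 mm across at its widest (9 to 18 mm up, a blue band there), bottom-heavy on a flat 52 mm wide base, curving in to a round stub neck 26 mm in diameter from 60 to 95 mm above its underside (95 mm tall in all, about 220 g). Origin: centre of its underside, z up its neck. It starts on the bench top; three or four sensors are present.
- tote: deep open blue tote, loose (0.9 kg), outer size 190 (its x) x 230 (its y) x 110 mm high, walls and floor 5 mm thick. Origin: centre of its underside; inner floor 5 mm above it.
- turntable (a joint): angle (rad) of the hand-turned aluminium turntable, 300 mm disc, top face 40 mm above the bench. It grows as the table turns clockwise seen from above and is near its rear stop (0) at the start. It can turn somewhat more than one full turn from there before a hard front stop; the exact angle is to be felt. It turns with about 0.15 N m of friction and stays where it is left.
- hub (a point): centre of the turntable on its axis of rotation (top of the dark hub, 52 mm above the bench). The axis is vertical. A blue and white marking head 150 mm tall stands fixed just outside the disc, its face 165 mm from the axis, on the side facing roughly away from the sensors and tote (+y within 30 degrees).
- crank_grip (a point): middle of the black crank knob, an upright round grip 24 mm in diameter and 50 mm long that spins freely on a 12 mm post, 115 mm from the turntable's axis and moving with it; this point is 177 mm above the bench, the knob reaches 25 mm above and below it, higher than the sensors standing in the nests.
- nest0 (a point): centre of the floor of a blue round nest on the turntable, a cup of 68 mm inner and 76 mm outer diameter, 22 mm deep, floor 44 mm above the bench, centre 100 mm from the axis and 83 mm from the crank post or farther. The four nests are 90 degrees apart; any sensor may go in any nest.
- nest1 (a point): centre of the floor of a blue round nest on the turntable, a cup of 68 mm inner and 76 mm outer diameter, 22 mm deep, floor 44 mm above the bench, centre 100 mm from the axis and 83 mm from the crank post or farther. The four nests are 90 degrees apart; any sensor may go in any nest.
- nest2 (a point): centre of the floor of a blue round nest on the turntable, a cup of 68 mm inner and 76 mm outer diameter, 22 mm deep, floor 44 mm above the bench, centre 100 mm from the axis and 83 mm from the crank post or farther. The four nests are 90 degrees apart; any sensor may go in any nest.
- nest3 (a point): centre of the floor of a blue round nest on the turntable, a cup of 68 mm inner and 76 mm outer diameter, 22 mm deep, floor 44 mm above the bench, centre 100 mm from the axis and 83 mm from the crank post or farther. The four nests are 90 degrees apart; any sensor may go in any nest.
- mouse: black computer mouse 62 x 105 x 33 mm, bystander, origin centre of its underside.
- carton: small cardboard carton 90 x 130 x 70 mm, bystander, origin centre of its underside.
- driver: yellow-handled screwdriver 190 mm long, bystander.
Not all that is in view belongs to the job. What is shaped like the sensor3 but pink is not meant.

How it is judged:
By the outcome, as a careful person would: the job done as asked, in the order asked, and still so for the second after the job is handed in, with the robot touching nothing.
Of sensor0, sensor1, sensor2, sensor3 only 3 to 4 are there at a start; the rules pass over those that are not, and their reading is None.
At some moment in a run one of sensor0, sensor1, sensor2, sensor3, tote may be knocked a few centimetres aside while the robot is not near it.
It also fails if it takes over 210 s, if anything falls off the work surface, if the arm or the gripper's body presses on something with over 40 N, if the wrist force passes 120 N, or if a joint passes its speed limit or range.

## Working session

There is one attempt and no reset: what is moved stays moved. The work goes in short steps, Python scripts to look and compute and a tool call to move; the robot and the scene stay as the last step left them, time stands still between calls to the robot, and variables do not carry over. Pictures are saved under pics/ and viewed, at most 14 in all, crops included, and the job is handed in when it is done.

Besides the shell and the picture viewer there is one more tool, called after "Request:" by a JSON object that holds its "op" and its "data". move_arm: Moves the arm, as the interface text tells. Its arguments: {"type":"object","properties":{"fingers":{"type":"array","items":{"type":"number"}},"travel":{"type":"array","items":{"type":"array","items":{"type":"number"}}},"dr":{"type":"array","items":{"type":"array","items":{"type":"number"}}}},"required":["fingers","travel","dr"]}

```bash
mkdir -p pics; python3 - <<'E'
from bench import arm
import cv2
s=arm.read_state();print(s)
for n in("scene","top"):
    im=arm.get_image(n);cv2.imwrite(f"pics/{n}0.png",im[:,:,::-1]);c=arm.camera_model(n);print(n,c)
E
```

```text
{'clock': 0.0, 'joints': array([-1.08040635e+00,  3.85555470e-01,  6.61845809e-03, -5.21153981e-04,
       -1.19396090e+00, -2.58646530e-01]), 'joint_vel': array([-0.0002139 ,  0.00116312,  0.00077466,  0.00257662, -0.00213399,
        0.00115994]), 'joint_efforts': array([-8.83597804e-04, -3.92288160e+01,  1.88394642e+01,  4.18623894e+00,
       -4.67259626e-03,  1.50443125e-06]), 'position': array([ 143.56517682, -608.07630032,  403.61564403]), 'ee_rot': array([-1.15517045e-01,  9.93304913e-01,  1.06655578e-03, -1.59000843e-04]), 'contact_force': array([-0.58154717, -0.39906812,  0.61032729]), 'wrist_torque': array([-0.04860238, -0.00175287, -0.05504816]), 'grasp_force': 0.0, 'gripper_width': 85.42645834694397}
scene {'intrinsics': array([[456.90254916,   0.        , 318.95698243],
       [  0.        , 456.90254916, 244.69897707],
       [  0.        ,   0.        ,   1.        ]]), 'pose': array([[ 3.81863726e-01, -6.42649393e-01,  6.64215215e-01,
         1.12201679e+03],
       [ 9.24128851e-01,  2.75518241e-01, -2.64717899e-01,
        -2.63098442e+02],
       [-1.28826109e-02,  7.14906607e-01,  6.99101267e-01,
         7.91318079e+02],
       [ 0.00000000e+00,  0.00000000e+00,  0.00000000e+00,
         1.00000000e+00]])}
top {'intrinsics': array([[456.77762939,   0.        , 318.19613962],
       [  0.        , 456.77762939, 240.75026687],
       [  0.        ,   0.        ,   1.        ]]), 'pose': array([[ 2.72598172e-02,  9.95020980e-01, -9.58652838e-02,
         4.37514924e+02],
       [-9.99553000e-01,  2.83098556e-02,  9.61002943e-03,
         5.03868839e-01],
       [ 1.22761132e-02,  9.55604644e-02,  9.95347926e-01,
         1.08771626e+03],
       [ 0.00000000e+00,  0.00000000e+00,  0.00000000e+00,
         1.00000000e+00]])}
```

View pics/top0.png

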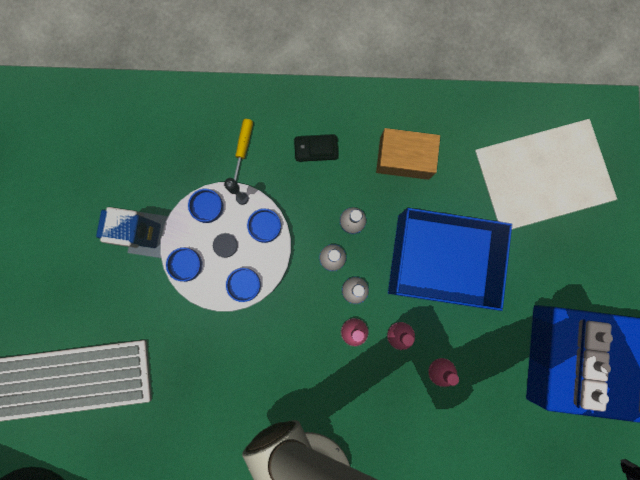

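View pics/scene0.png

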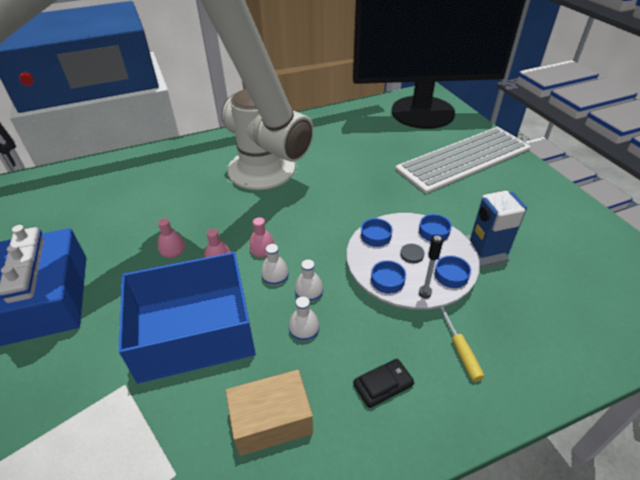

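```bash
cat > h.py <<'E'
import numpy as np,cv2
from scipy.optimize import least_squares
from bench import arm
PROF=[(0,26),(9,31),(18,31),(30,29),(45,20),(60,13),(95,13)]
def proj(n,P):
    c=arm.camera_model(n);T=np.linalg.inv(c["pose"]);P=np.atleast_2d(P)
    p=P@T[:3,:3].T+T[:3,3];p=p*[1,-1,-1];q=p@c["intrinsics"].T
    return q[:,:2]/q[:,2:]
def ray(n,uv,z):
    c=arm.camera_model(n);d=np.linalg.inv(c["intrinsics"])@[uv[0],uv[1],1]*[1,-1,-1]
    d=c["pose"][:3,:3]@d;o=c["pose"][:3,3];return (o+d*(z-o[2])/d[2])[:2]
A=np.linspace(0,2*np.pi,40,endpoint=False)
def sil(n,x,y,z0,prof):  # silhouette centroid
    S=8;m=np.zeros((480*S//2,640*S//2),np.uint8);rings=[proj(n,np.c_[x+r*np.cos(A),y+r*np.sin(A),0*A+z0+z])*S/2 for z,r in prof]
    for a,b in zip(rings,rings[1:]):cv2.fillConvexPoly(m,cv2.convexHull(np.r_[a,b].astype(np.float32)).round().astype(np.int32),1)
    M=cv2.moments(m,True);return np.array([M["m10"],M["m01"]])/M["m00"]*2/S
def locate(n,cen,z0,prof):
    p=ray(n,cen,z0+30)
    for _ in range(4):
        e=cen-sil(n,*p,z0,prof);p=p+ray(n,np.array(cen)+e,z0+30)-ray(n,cen,z0+30)
    return p
def blobs(mask,lo,hi):
    k,l,s,c=cv2.connectedComponentsWithStats(mask.astype(np.uint8))
    return [(s[i,4],c[i],l==i) for i in range(1,k) if lo<s[i,4]<hi]
def look(n,name=None):
    im=arm.get_image(n)
    if name:cv2.imwrite(f"pics/{name}.png",im[:,:,::-1])
    return im,cv2.cvtColor(im,cv2.COLOR_RGB2HSV).astype(int)
def sensors(hsv,box):
    m=(hsv[...,1]<70)&(hsv[...,2]>70);b=np.zeros_like(m);u0,v0,u1,v1=box;b[v0:v1,u0:u1]=1
    return [(a,c,locate("top",c,0,PROF)) for a,c,_ in blobs(m&b,150,1500)]
E
python3 - <<'E'
from h import *
im,h=look("top")
for a,c,p in sensors(h,(295,190,392,320)):print("S",a,c.round(1),p.round(1))
blue=(h[...,0]>100)&(h[...,0]<130)&(h[...,1]>130)
for a,c,m in blobs(blue,300,20000):
    print("B",a,c.round(1), locate("top",c,40,[(0,38),(26,38)]).round(1) if a<2500 else cv2.minAreaRect(np.argwhere(m)[:,::-1].astype(np.float32)))
disc=(h[...,1]<60)&(h[...,2]>120)
for a,c,m in blobs(disc,5000,30000):
    hull=cv2.convexHull(np.argwhere(m)[:,::-1].astype(np.float32));e=cv2.fitEllipse(hull);print("D",a,e,ray("top",e[0],40))
dark=(h[...,2]<80)&(h[...,1]<130)
for a,c,m in blobs(dark,30,2000):
    if 200<c[0]<260 and 160<c[1]<270:print("K",a,c,ray("top",c,52),ray("top",c,190))
E
```

```text
S 516 [352.6 220. ] [592.7 -90. ]
S 520 [332.3 257.3] [502.7 -44.1]
S 524 [354.8 290.3] [427.1 -98.6]
B 852 [204.8 205.2] [611.1 251.3]
B 858 [263.9 225.2] [569.  114.8]
B 10104 [450.3 258.6] ((450.70697021484375, 258.3343811035156), (116.90811157226562, 88.35520935058594), 8.61564826965332)
B 416 [126.4 229.3] [550.9 425.7]
B 866 [183.2 264.3] [475.3 292.9]
B 876 [242.9 284.5] [433.6 156.6]
B 8805 [582.2 362.3] ((586.4480590820312, 362.96527099609375), (119.11724853515625, 103.9149398803711), 7.224316120147705)
D 10266 ((545.6258544921875, 171.0720977783203), (119.51339721679688, 145.2063446044922), 88.1793212890625) [ 718.31665046 -540.16659589]
D 8506 ((223.73605346679688, 246.5708465576172), (127.83474731445312, 134.95913696289062), 76.34034729003906) [518.83689625 206.80948855]
D 8062 ((68.64744567871094, 381.0849914550781), (83.35359954833984, 199.53237915039062), 82.26416778564453) [209.23747135 536.61840958]
K 312 [236.21474359 187.80128205] [654.1277096  182.21211235] [625.26597832 158.00110152]
K 37 [219.2972973  211.62162162] [597.70546717 218.32920811] [576.36149897 189.3059148 ]
```

```bash
python3 - <<'E'
import cv2,numpy as np
a=cv2.imread("pics/top0.png");s=cv2.imread("pics/scene0.png")
A=cv2.resize(a[165:265,180:280],(400,400),interpolation=cv2.INTER_CUBIC)
B=cv2.resize(s[215:315,375:475],(400,400),interpolation=cv2.INTER_CUBIC)
cv2.imwrite("pics/knob.png",np.hstack([A,B]))
E
```

```text
(no output)
```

View pics/knob.png

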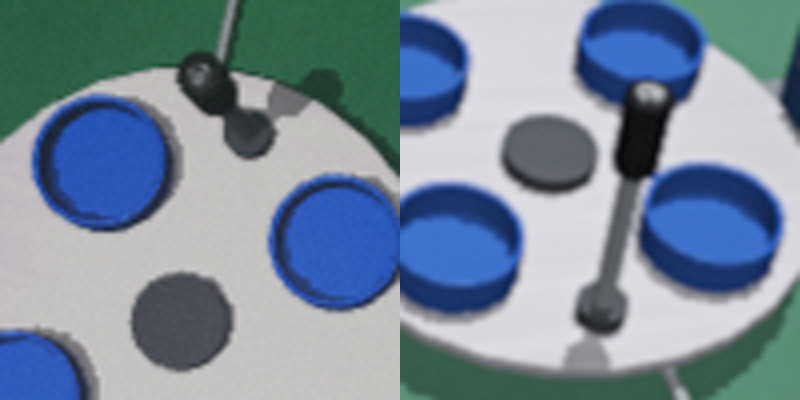

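```bash
python3 - <<'E'
from h import *
k=ray("top",(230,182),202);print("knob",k,ray("scene",(437.5,239.2),202),ray("top",(225.7,245.2),52),ray("scene",(375+37.3,253),52))
d=k-[522.2,203.9];print(np.hypot(*d),np.degrees(np.arctan2(d[1],d[0])))
# base-plate of post check
print(ray("top",(180+249/4,165+133/4),46))
im=cv2.imread("pics/top0.png");h=cv2.cvtColor(im,cv2.COLOR_BGR2HSV).astype(int)
blue=(h[...,0]>100)&(h[...,0]<130)&(h[...,1]>130)
m=[m for a,c,m in blobs(blue,9000,20000)][0]
hull=cv2.convexHull(np.argwhere(m)[:,::-1].astype(np.float32))
def f(p):
    x,y,t=p;s=[]
    for z in (0,110):
        for a,b in ((95,115),(-95,115),(-95,-115),(95,-115)):s.append([x+a*np.cos(t)-b*np.sin(t),y+a*np.sin(t)+b*np.cos(t),z])
    H=cv2.convexHull(proj("top",s).astype(np.float32))
    return [cv2.pointPolygonTest(H,tuple(map(float,q[0])),True) for q in hull]
x0=np.r_[ray("top",(450,258),55),0.1]
for t in(.15,-.15):
    r=least_squares(f,[x0[0],x0[1],t],diff_step=1e-3,loss="soft_l1");print("tote",r.x,r.cost)
pk=(h[...,0]>160)&(h[...,1]>90)
for a,c,mm in blobs(pk,150,1500):print("pink",a,locate("top",c,0,PROF))
E
```

```text
knob [633.97816263 168.60746898] [635.44048223 168.20413169] [521.15101263 200.14736681] [527.71838161 200.84394153]
117.2174065034176 -17.52284809236219
[631.32974663 168.29035737]
tote [ 5.01662570e+02 -3.02957346e+02 -1.27627142e-01] 1.007065205709129
tote [ 5.01662663e+02 -3.02957181e+02 -1.27629448e-01] 1.0070570994631054
pink 521 [331.22016589 -98.91197452]
pink 564 [ 325.48696685 -207.10027004]
pink 635 [ 245.50045595 -303.61183619]
```

Request:
{"op": "move_arm", "data": {"fingers": [85, 85, 85, 85, 85, 85, 85, 85], "travel": [[0, 0, 0], [0, 0, 0], [0, 0, 0], [0, 0, 0], [0, 0, 0], [0, 0, 0], [0, 0, 0], [0, 0, 0]], "dr": [[0, 0, 0.1], [0, 0, 0.2316], [0, 0, 0.2316], [0, 0, 0.2316], [0, 0, 0.2316], [0, 0, 0.2316], [0, 0, 0.2316], [0, 0, 0.2316]]}}

```text
clock: 0.95
position: [143.6, -608.3, 404.7]
ee_rot: [-0.0, 1.0, -0.0, 0.0]
contact_force: [0.3, -0.5, -0.3]
gripper_width: 84.7
grasp_force: 0.0
```

Request:
{"op": "move_arm", "data": {"fingers": [85, 85, 85, 85, 85, 85, 85, 85, 85, 85], "travel": [[-20, 23, 0], [-50, 58, 0], [-81, 94, 0], [-112, 130, 0], [-143, 166, 0], [-174, 202, 0], [-205, 238, 0], [-234, 270, 0], [-254, 293, 0], [-260, 300, 0]], "dr": [[0, 0, 0], [0, 0, 0], [0, 0, 0], [0, 0, 0], [0, 0, 0], [0, 0, 0], [0, 0, 0], [0, 0, 0], [0, 0, 0], [0, 0, 0]]}}

```text
clock: 1.95
position: [405.1, -306.3, 405.0]
ee_rot: [-0.002, 1.0, -0.0, 0.0]
contact_force: [-0.0, -0.5, 0.4]
gripper_width: 84.9
grasp_force: 0.0
```

Request:
{"op": "move_arm", "data": {"fingers": [85, 85, 85, 85, 85, 85, 85, 85, 85, 85], "travel": [[-20, 23, 0], [-50, 58, 0], [-81, 94, 0], [-112, 130, 0], [-143, 166, 0], [-170, 197, 0], [-185, 213, 0], [-189.1, 218.3, 0], [-189.1, 218.3, 20], [-189.1, 218.3, 40]], "dr": [[0, 0, 0], [0, 0, 0], [0, 0, 0], [0, 0, 0], [0, 0, 0], [0, 0, 0], [0, 0, 0], [0, 0, 0], [0, 0, 0], [0, 0, 0]]}}

```text
clock: 2.95
position: [592.1, -90.9, 364.8]
ee_rot: [0.0, 1.0, 0.0, 0.001]
contact_force: [0.5, -0.0, -1.1]
gripper_width: 85.0
grasp_force: 0.0
```

```bash
python3 - <<'E'
from h import *
s=arm.read_state();print(s["position"],s["joints"])
im,h=look("top")
for a,c,p in sensors(h,(295,190,392,320)):print("S",a,c.round(1),p.round(1))
E
```

```text
[592.11214204 -90.88078575 364.81142986] [ 1.17730252e-01  3.70903519e-01 -1.17662024e-01  2.55121762e-06
 -1.08115429e+00 -1.68926467e+00]
S 887 [337.4 196.4] [648.1 -52.6]
S 409 [353.3 220.7] [590.9 -91.8]
S 509 [298.2 289. ] [426.6  33.6]
S 398 [332.9 257.2] [503.1 -45.5]
S 362 [356.6 290.9] [ 425.8 -102.8]
```

Request:
{"op": "move_arm", "data": {"fingers": [85, 85, 85, 85, 85, 85, 85, 60, 40, 22], "travel": [[0, 0, 25], [0, 0, 55], [0, 0, 85], [0, 0, 110], [0, 0, 124], [0, 0, 128.7], [0, 0, 128.7], [0, 0, 128.7], [0, 0, 128.7], [0, 0, 128.7]], "dr": [[0, 0, 0], [0, 0, 0], [0, 0, 0], [0, 0, 0], [0, 0, 0], [0, 0, 0], [0, 0, 0], [0, 0, 0], [0, 0, 0], [0, 0, 0]]}}

```text
clock: 4.0
position: [592.8, -89.9, 237.1]
ee_rot: [-0.0, 1.0, 0.0, 0.001]
contact_force: [-0.7, 0.7, 0.1]
gripper_width: 43.5
grasp_force: 0.0
```

Request:
{"op": "move_arm", "data": {"fingers": [20, 20, 20, 20, 20, 20], "travel": [[0, 0, 0], [0, 0, 0], [0, 0, 0], [0, 0, 0], [0, 0, 0], [0, 0, 0]], "dr": [[0, 0, 0], [0, 0, 0], [0, 0, 0], [0, 0, 0], [0, 0, 0], [0, 0, 0]]}}

```text
clock: 4.6
position: [592.9, -89.9, 236.8]
ee_rot: [-0.0, 1.0, -0.0, 0.001]
contact_force: [-1.4, -0.9, 5.4]
gripper_width: 24.7
grasp_force: 58.9
```

Request:
{"op": "move_arm", "data": {"fingers": [20, 20, 20, 20, 20, 20, 20, 20, 20, 20], "travel": [[0, 0, -5], [0, 0, -20], [0, 0, -45], [0, 5, -75], [2, 20, -95], [5, 45, -100], [8, 75, -100], [12, 105, -100], [15.4, 135, -100], [18.9, 165, -100]], "dr": [[0, 0, 0], [0, 0, 0], [0, 0, 0], [0, 0, 0], [0, 0, 0], [0, 0, 0], [0, 0, 0], [0, 0, 0], [0, 0, 0], [0, 0, 0]]}}

```text
clock: 5.6
position: [572.9, 76.3, 334.8]
ee_rot: [0.0, 1.0, 0.0, -0.001]
contact_force: [-0.1, -0.3, -2.5]
gripper_width: 24.4
grasp_force: 59.1
```

Request:
{"op": "move_arm", "data": {"fingers": [20, 20, 20, 20, 20, 20, 20, 20], "travel": [[2.5, 20, 0], [4, 34, 0], [4.6, 40.2, 0], [4.6, 40.2, 0], [4.6, 40.2, 8], [4.6, 40.2, 16], [4.6, 40.2, 20], [4.6, 40.2, 20]], "dr": [[0, 0, 0], [0, 0, 0], [0, 0, 0], [0, 0, 0], [0, 0, 0], [0, 0, 0], [0, 0, 0], [0, 0, 0]]}}

```text
clock: 6.4
position: [568.9, 114.6, 314.7]
ee_rot: [0.0, 1.0, -0.001, -0.001]
contact_force: [-0.2, -0.2, -2.9]
gripper_width: 24.5
grasp_force: 59.1
```

```bash
python3 - <<'E'
from h import *
s=arm.read_state();print(s["position"],s["gripper_width"],s["contact_force"])
im,h=look("scene")
im2,_=look("top")
B=cv2.resize(im[190:310,330:490],(800,600),interpolation=cv2.INTER_CUBIC)[:, :, ::-1]
cv2.imwrite("pics/n1.png",B)
E
```

```text
[568.85738806 114.62773469 314.70312288] 24.458298146398345 [-0.23207117 -0.19516301 -2.92539905]
```

View pics/n1.png

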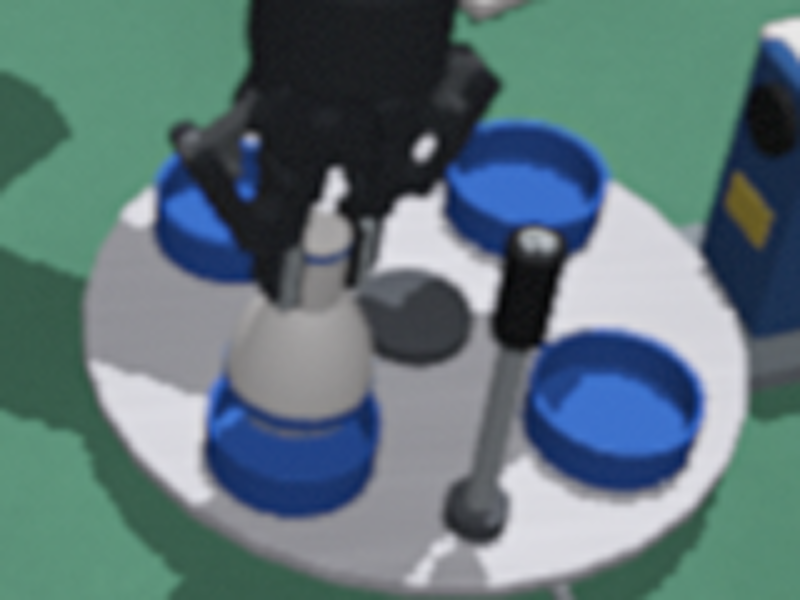

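Request:
{"op": "move_arm", "data": {"fingers": [20, 20, 20, 20, 20, 20, 20, 20, 20], "travel": [[0, 0, 5], [0, 0, 10], [0, 0, 15], [0, 0, 20], [0, 0, 25], [0, 0, 29], [0, 0, 32], [0, 0, 34], [0, 0, 34]], "dr": [[0, 0, 0], [0, 0, 0], [0, 0, 0], [0, 0, 0], [0, 0, 0], [0, 0, 0], [0, 0, 0], [0, 0, 0], [0, 0, 0]]}}

```text
clock: 7.4
position: [569.0, 115.3, 281.7]
ee_rot: [-0.0, 1.0, -0.0, -0.0]
contact_force: [0.4, 0.1, -2.2]
gripper_width: 24.4
grasp_force: 59.1
```

Request:
{"op": "move_arm", "data": {"fingers": [20, 20, 20, 20], "travel": [[0, 0, 1], [0, 0, 2], [0, 0, 2], [0, 0, 2]], "dr": [[0, 0, 0], [0, 0, 0], [0, 0, 0], [0, 0, 0]]}}

```text
clock: 7.8
position: [569.2, 115.3, 280.8]
ee_rot: [-0.0, 1.0, 0.0, 0.001]
contact_force: [-1.8, -0.4, 1.7]
gripper_width: 24.4
grasp_force: 59.7
```

Request:
{"op": "move_arm", "data": {"fingers": [30, 36, 42, 48, 50, 50, 50, 50, 50, 50], "travel": [[0, 0, 0], [0, 0, 0], [0, 0, 0], [0, 0, 0], [0, 0, 0], [0, 0, -10], [0, 0, -30], [0, 0, -60], [0, 0, -90], [0, 0, -120]], "dr": [[0, 0, 0], [0, 0, 0], [0, 0, 0], [0, 0, 0], [0, 0, 0], [0, 0, 0], [0, 0, 0], [0, 0, 0], [0, 0, 0], [0, 0, 0]]}}

```text
clock: 8.8
position: [568.9, 115.2, 402.1]
ee_rot: [-0.0, 1.0, 0.0, 0.0]
contact_force: [1.2, 0.5, 0.4]
gripper_width: 49.8
grasp_force: 0.0
```

```bash
python3 - <<'E'
from h import *
im,h=look("top")
for a,c,p in sensors(h,(295,190,392,320)):print("S",a,c.round(1),p.round(1))
im,h=look("scene","sc1")
E
```

```text
S 522 [332.2 257.3] [502.7 -44. ]
S 525 [354.8 290.3] [427.2 -98.6]
```

View pics/sc1.png

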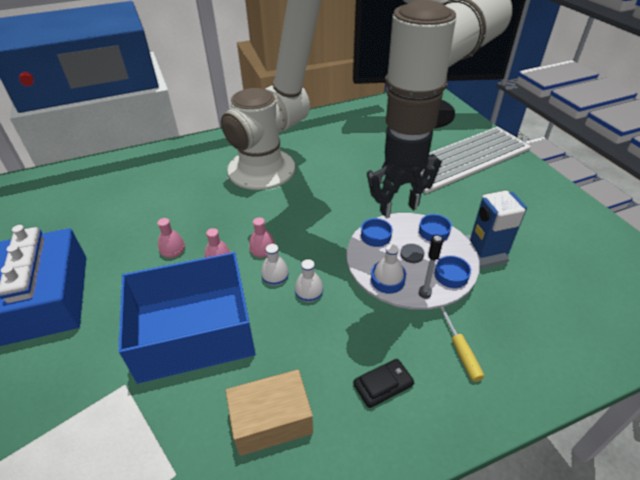

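Request:
{"op": "move_arm", "data": {"fingers": [60, 85, 85, 85, 85, 85, 85, 85, 85, 85], "travel": [[8, -20, 0], [22, -52, 0], [37, -88, 0], [50, -120, 0], [61, -146, 0], [66.5, -159.3, 0], [66.5, -159.3, 20], [66.5, -159.3, 50], [66.5, -159.3, 80], [66.5, -159.3, 110]], "dr": [[0, 0, 0], [0, 0, 0], [0, 0, 0], [0, 0, 0], [0, 0, 0], [0, 0, 0], [0, 0, 0], [0, 0, 0], [0, 0, 0], [0, 0, 0]]}}

```text
clock: 9.9
position: [502.1, -44.3, 288.8]
ee_rot: [-0.0, 1.0, 0.0, -0.0]
contact_force: [0.3, -0.3, -0.3]
gripper_width: 85.2
grasp_force: 0.0
```

Request:
{"op": "move_arm", "data": {"fingers": [85, 85, 85, 85, 60, 45, 35, 25, 20, 20], "travel": [[0, 0, 25], [0, 0, 45], [0, 0, 54], [0, 0, 54], [0, 0, 54], [0, 0, 54], [0, 0, 54], [0, 0, 54], [0, 0, 54], [0, 0, 54]], "dr": [[0, 0, 0], [0, 0, 0], [0, 0, 0], [0, 0, 0], [0, 0, 0], [0, 0, 0], [0, 0, 0], [0, 0, 0], [0, 0, 0], [0, 0, 0]]}}

```text
clock: 10.9
position: [502.8, -44.0, 236.9]
ee_rot: [-0.0, 1.0, -0.0, 0.001]
contact_force: [-0.5, -0.3, 7.0]
gripper_width: 24.6
grasp_force: 58.8
```

Request:
{"op": "move_arm", "data": {"fingers": [20, 20, 20, 20], "travel": [[0, 0, 0], [0, 0, 0], [0, 0, 0], [0, 0, 0]], "dr": [[0, 0, 0], [0, 0, 0], [0, 0, 0], [0, 0, 0]]}}

```text
clock: 11.3
position: [502.8, -44.0, 236.9]
ee_rot: [-0.0, 1.0, -0.0, 0.001]
contact_force: [-1.0, -1.1, 6.5]
gripper_width: 24.6
grasp_force: 58.8
```

Request:
{"op": "move_arm", "data": {"fingers": [20, 20, 20, 20, 20, 20, 20, 20, 20, 20], "travel": [[0, 0, -5], [0, 0, -20], [0, 0, -45], [0, 0, -80], [1, 15, -110], [4, 40, -120], [7, 75, -120], [10, 110, -120], [12, 145, -120], [14, 175, -120]], "dr": [[0, 0, 0], [0, 0, 0], [0, 0, 0], [0, 0, 0], [0, 0, 0], [0, 0, 0], [0, 0, 0], [0, 0, 0], [0, 0, 0], [0, 0, 0]]}}

```text
clock: 12.3
position: [487.8, 132.5, 355.4]
ee_rot: [-0.0, 1.0, 0.0, -0.001]
contact_force: [1.2, 0.1, -2.5]
gripper_width: 24.2
grasp_force: 59.1
```

Request:
{"op": "move_arm", "data": {"fingers": [20, 20, 20, 20, 20, 20, 20, 20, 20, 20], "travel": [[3, 30, 0], [5, 65, 0], [8, 100, 0], [11, 130, 0], [13, 152, 0], [13.3, 160.8, 0], [13.3, 160.8, 10], [13.3, 160.8, 25], [13.3, 160.8, 40], [13.3, 160.8, 45]], "dr": [[0, 0, 0], [0, 0, 0], [0, 0, 0], [0, 0, 0], [0, 0, 0], [0, 0, 0], [0, 0, 0], [0, 0, 0], [0, 0, 0], [0, 0, 0]]}}

```text
clock: 13.3
position: [474.6, 290.0, 308.4]
ee_rot: [0.001, 1.0, -0.002, -0.002]
contact_force: [0.3, -1.2, -2.9]
gripper_width: 24.4
grasp_force: 59.2
```

Request:
{"op": "move_arm", "data": {"fingers": [20, 20, 20, 20, 20, 20, 20, 20], "travel": [[0, 0, 3], [0, 0, 8], [0, 0, 13], [0, 0, 18], [0, 0, 23], [0, 0, 27], [0, 0, 29], [0, 0, 29]], "dr": [[0, 0, 0], [0, 0, 0], [0, 0, 0], [0, 0, 0], [0, 0, 0], [0, 0, 0], [0, 0, 0], [0, 0, 0]]}}

```text
clock: 14.1
position: [475.2, 291.8, 281.7]
ee_rot: [-0.0, 1.0, -0.0, -0.0]
contact_force: [0.3, 0.4, -3.4]
gripper_width: 24.4
grasp_force: 59.2
```

Request:
{"op": "move_arm", "data": {"fingers": [20, 20, 20], "travel": [[0, 0, 1], [0, 0, 2], [0, 0, 2]], "dr": [[0, 0, 0], [0, 0, 0], [0, 0, 0]]}}

```text
clock: 14.4
position: [475.4, 291.9, 280.9]
ee_rot: [-0.0, 1.0, 0.0, 0.001]
contact_force: [-0.7, -1.6, 2.0]
gripper_width: 24.6
grasp_force: 59.8
```

Request:
{"op": "move_arm", "data": {"fingers": [30, 36, 42, 48, 50, 50, 50, 50, 50, 50], "travel": [[0, 0, 0], [0, 0, 0], [0, 0, 0], [0, 0, 0], [0, 0, 0], [0, 0, -10], [0, 0, -30], [0, 0, -60], [0, 0, -90], [0, 0, -120]], "dr": [[0, 0, 0], [0, 0, 0], [0, 0, 0], [0, 0, 0], [0, 0, 0], [0, 0, 0], [0, 0, 0], [0, 0, 0], [0, 0, 0], [0, 0, 0]]}}

```text
clock: 15.4
position: [475.1, 291.6, 402.1]
ee_rot: [-0.0, 1.0, 0.0, 0.0]
contact_force: [-0.5, 0.3, -0.6]
gripper_width: 49.9
grasp_force: 0.0
```

```bash
python3 - <<'E'
from h import *
im,h=look("top")
for a,c,p in sensors(h,(295,190,392,320)):print("S",a,c.round(1),p.round(1))
E
```

```text
S 528 [354.9 290.2] [427.4 -98.7]
```

Request:
{"op": "move_arm", "data": {"fingers": [60, 85, 85, 85, 85, 85, 85, 85, 85, 85], "travel": [[2, -15, 0], [6, -45, 0], [10, -85, 0], [15, -127, 0], [20, -170, 0], [25, -212, 0], [30, -255, 0], [36, -298, 0], [40, -330, 0], [44, -360, 0]], "dr": [[0, 0, 0], [0, 0, 0], [0, 0, 0], [0, 0, 0], [0, 0, 0], [0, 0, 0], [0, 0, 0], [0, 0, 0], [0, 0, 0], [0, 0, 0]]}}

```text
clock: 16.45
position: [429.8, -70.3, 399.6]
ee_rot: [0.0, 1.0, -0.0, -0.001]
contact_force: [0.6, 0.3, -0.1]
gripper_width: 85.0
grasp_force: 0.0
```

Request:
{"op": "move_arm", "data": {"fingers": [85, 85, 85, 85, 85, 85, 85, 85, 85, 85], "travel": [[3, -20, 0], [4.1, -30.4, 0], [4.1, -30.4, 20], [4.1, -30.4, 50], [4.1, -30.4, 85], [4.1, -30.4, 120], [4.1, -30.4, 147], [4.1, -30.4, 160], [4.1, -30.4, 164], [4.1, -30.4, 164]], "dr": [[0, 0, 0], [0, 0, 0], [0, 0, 0], [0, 0, 0], [0, 0, 0], [0, 0, 0], [0, 0, 0], [0, 0, 0], [0, 0, 0], [0, 0, 0]]}}

```text
clock: 17.45
position: [427.1, -98.5, 235.7]
ee_rot: [-0.0, 1.0, -0.0, -0.001]
contact_force: [0.4, -0.2, 0.4]
gripper_width: 84.8
grasp_force: 0.0
```

Request:
{"op": "move_arm", "data": {"fingers": [60, 45, 35, 25, 20, 20, 20, 20, 20, 20], "travel": [[0, 0, 0], [0, 0, 0], [0, 0, 0], [0, 0, 0], [0, 0, 0], [0, 0, 0], [0, 0, 0], [0, 0, 0], [0, 0, 0], [0, 0, 0]], "dr": [[0, 0, 0], [0, 0, 0], [0, 0, 0], [0, 0, 0], [0, 0, 0], [0, 0, 0], [0, 0, 0], [0, 0, 0], [0, 0, 0], [0, 0, 0]]}}

```text
clock: 18.45
position: [427.4, -98.7, 236.7]
ee_rot: [-0.0, 1.0, -0.0, 0.0]
contact_force: [-1.9, -0.6, 6.0]
gripper_width: 24.7
grasp_force: 58.6
```

Request:
{"op": "move_arm", "data": {"fingers": [20, 20, 20, 20, 20, 20, 20, 20, 20, 20], "travel": [[0, 0, -5], [0, 0, -20], [0, 0, -45], [0, 5, -75], [-1, 20, -95], [-2, 45, -100], [-3, 75, -100], [-4, 110, -100], [-5, 145, -100], [-6, 175, -100]], "dr": [[0, 0, 0], [0, 0, 0], [0, 0, 0], [0, 0, 0], [0, 0, 0], [0, 0, 0], [0, 0, 0], [0, 0, 0], [0, 0, 0], [0, 0, 0]]}}

```text
clock: 19.45
position: [432.6, 77.8, 335.7]
ee_rot: [-0.0, 1.0, 0.0, -0.0]
contact_force: [0.7, 0.8, -2.0]
gripper_width: 24.6
grasp_force: 59.1
```

Request:
{"op": "move_arm", "data": {"fingers": [20, 20, 20, 20, 20, 20, 20, 20, 20, 20], "travel": [[-0.5, 30, 0], [-0.9, 55, 0], [-0.9, 72, 0], [-0.9, 80.2, 0], [-0.9, 80.2, 0], [-0.9, 80.2, 6], [-0.9, 80.2, 14], [-0.9, 80.2, 22], [-0.9, 80.2, 25], [-0.9, 80.2, 25]], "dr": [[0, 0, 0], [0, 0, 0], [0, 0, 0], [0, 0, 0], [0, 0, 0], [0, 0, 0], [0, 0, 0], [0, 0, 0], [0, 0, 0], [0, 0, 0]]}}

```text
clock: 20.45
position: [433.9, 156.1, 310.2]
ee_rot: [0.0, 1.0, -0.001, -0.001]
contact_force: [0.3, 0.7, -2.2]
gripper_width: 24.8
grasp_force: 59.1
```

Request:
{"op": "move_arm", "data": {"fingers": [20, 20, 20, 20, 20, 20, 20, 20], "travel": [[0, 0, 3], [0, 0, 8], [0, 0, 13], [0, 0, 18], [0, 0, 23], [0, 0, 27], [0, 0, 29], [0, 0, 29]], "dr": [[0, 0, 0], [0, 0, 0], [0, 0, 0], [0, 0, 0], [0, 0, 0], [0, 0, 0], [0, 0, 0], [0, 0, 0]]}}

```text
clock: 21.25
position: [434.0, 156.6, 281.7]
ee_rot: [-0.0, 1.0, -0.0, -0.0]
contact_force: [0.2, 0.4, -1.9]
gripper_width: 24.3
grasp_force: 59.1
```

Request:
{"op": "move_arm", "data": {"fingers": [20, 20, 20], "travel": [[0, 0, 1], [0, 0, 2], [0, 0, 2]], "dr": [[0, 0, 0], [0, 0, 0], [0, 0, 0]]}}

```text
clock: 21.55
position: [434.2, 156.7, 280.7]
ee_rot: [-0.0, 1.0, 0.0, 0.0]
contact_force: [-1.4, 0.7, 3.5]
gripper_width: 24.3
grasp_force: 59.9
```

Request:
{"op": "move_arm", "data": {"fingers": [30, 36, 42, 48, 50, 50, 50, 50, 50, 50], "travel": [[0, 0, 0], [0, 0, 0], [0, 0, 0], [0, 0, 0], [0, 0, 0], [0, 0, -10], [0, 0, -30], [0, 0, -60], [0, 0, -90], [0, 0, -120]], "dr": [[0, 0, 0], [0, 0, 0], [0, 0, 0], [0, 0, 0], [0, 0, 0], [0, 0, 0], [0, 0, 0], [0, 0, 0], [0, 0, 0], [0, 0, 0]]}}

```text
clock: 22.55
position: [433.8, 156.4, 402.0]
ee_rot: [-0.0, 1.0, 0.0, 0.0]
contact_force: [-0.4, 0.3, 0.4]
gripper_width: 50.1
grasp_force: 0.0
```

```bash
python3 - <<'E'
from h import *
print(arm.read_state()["position"])
im,h=look("scene","sc2")
E
```

```text
[433.83150097 156.40577933 402.047468  ]
```

View pics/sc2.png

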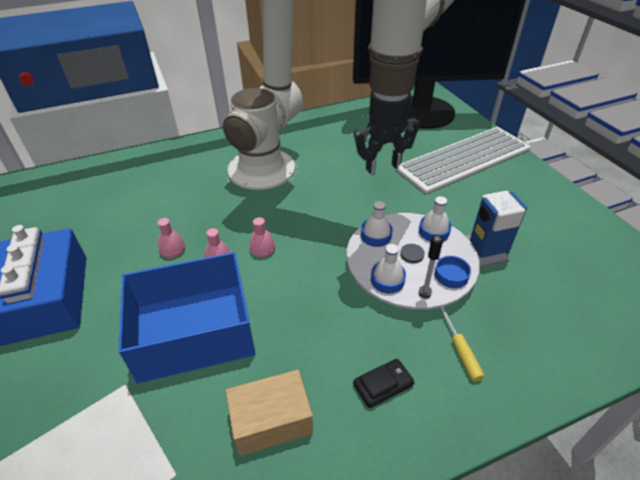

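Request:
{"op": "move_arm", "data": {"fingers": [60, 85, 85, 85, 85, 85, 85, 85, 85, 85], "travel": [[-15, 1, 0], [-45, 3, 0], [-85, 5, 0], [-125, 8, 0], [-160, 10, 0], [-187, 12, 0], [-199.5, 12.2, 0], [-199.5, 12.2, 15], [-199.5, 12.2, 35], [-199.5, 12.2, 55]], "dr": [[0, 0, 0], [0, 0, 0], [0, 0, 0], [0, 0, 0], [0, 0, 0], [0, 0, 0], [0, 0, 0], [0, 0, 0], [0, 0, 0], [0, 0, 0]]}}

```text
clock: 23.6
position: [633.7, 168.7, 344.9]
ee_rot: [0.0, 1.0, 0.0, 0.0]
contact_force: [0.5, 0.6, -0.2]
gripper_width: 84.8
grasp_force: 0.0
```

Request:
{"op": "move_arm", "data": {"fingers": [85, 85, 85, 65, 50, 40, 30, 25, 20, 15], "travel": [[0, 0, 10], [0, 0, 13], [0, 0, 13], [0, 0, 13], [0, 0, 13], [0, 0, 13], [0, 0, 13], [0, 0, 13], [0, 0, 13], [0, 0, 13]], "dr": [[0, 0, 0], [0, 0, 0], [0, 0, 0], [0, 0, 0], [0, 0, 0], [0, 0, 0], [0, 0, 0], [0, 0, 0], [0, 0, 0], [0, 0, 0]]}}

```text
clock: 24.6
position: [633.5, 168.8, 332.4]
ee_rot: [-0.0, 1.0, -0.0, 0.0]
contact_force: [-1.0, -0.5, 1.6]
gripper_width: 22.7
grasp_force: 58.6
```

Request:
{"op": "move_arm", "data": {"fingers": [15, 15, 15, 15, 15], "travel": [[0, 0, 0], [0, 0, 0], [0, 0, 0], [0, 0, 0], [0, 0, 0]], "dr": [[0, 0, 0], [0, 0, 0], [0, 0, 0], [0, 0, 0], [0, 0, 0]]}}

```text
clock: 25.1
position: [633.6, 168.8, 332.4]
ee_rot: [-0.0, 1.0, -0.0, 0.0]
contact_force: [-2.0, -0.4, 3.9]
gripper_width: 22.6
grasp_force: 58.6
```

```bash
python3 - <<'E'
from h import *
s=arm.read_state();print(s["position"],s["contact_force"],s["wrist_torque"])
hub=np.array([522.8,203.3]);k=np.array([633.7,168.8])
d=k-hub;print(np.hypot(*d));a0=np.arctan2(d[1],d[0])
deg=0;k=hub+115*np.array([np.cos(a0),np.sin(a0)])
for call in range(13):
    s=hub+115*np.array([np.cos(a0-np.radians(30*call)),np.sin(a0-np.radians(30*call))]);o=[]
    for i in range(1,11):
        t=a0-np.radians(30*call+3*i);p=hub+115*np.array([np.cos(t),np.sin(t)])-s;o.append([round(-p[0],1),round(p[1],1),0])
    print(o)
im,h=look("top","top2")
E
```

```text
[633.55888806 168.81532643 332.37841574] [-1.96097365 -0.37018953  3.85759711] [-0.07304174  0.47081295 -0.00210632]
116.14241258041793
[[np.float64(1.9), np.float64(-5.7), 0], [np.float64(4.2), np.float64(-11.3), 0], [np.float64(6.7), np.float64(-16.8), 0], [np.float64(9.5), np.float64(-22.1), 0], [np.float64(12.6), np.float64(-27.3), 0], [np.float64(15.9), np.float64(-32.3), 0], [np.float64(19.5), np.float64(-37.1), 0], [np.float64(23.4), np.float64(-41.7), 0], [np.float64(27.5), np.float64(-46.1), 0], [np.float64(31.8), np.float64(-50.3), 0]]
[[np.float64(4.5), np.float64(-4.0), 0], [np.float64(9.3), np.float64(-7.7), 0], [np.float64(14.2), np.float64(-11.2), 0], [np.float64(19.3), np.float64(-14.4), 0], [np.float64(24.5), np.float64(-17.3), 0], [np.float64(29.9), np.float64(-20.0), 0], [np.float64(35.5), np.float64(-22.3), 0], [np.float64(41.1), np.float64(-24.4), 0], [np.float64(46.9), np.float64(-26.2), 0], [np.float64(52.7), np.float64(-27.7), 0]]
[[np.float64(5.9), np.float64(-1.2), 0], [np.float64(11.9), np.float64(-2.0), 0], [np.float64(17.9), np.float64(-2.6), 0], [np.floa
[... 3723 characters left out ...]
at64(-2.8), np.float64(-23.9), 0], [np.float64(-2.7), np.float64(-29.9), 0], [np.float64(-2.3), np.float64(-35.9), 0], [np.float64(-1.6), np.float64(-41.9), 0], [np.float64(-0.6), np.float64(-47.8), 0], [np.float64(0.7), np.float64(-53.7), 0], [np.float64(2.4), np.float64(-59.5), 0]]
[[np.float64(1.9), np.float64(-5.7), 0], [np.float64(4.2), np.float64(-11.3), 0], [np.float64(6.7), np.float64(-16.8), 0], [np.float64(9.5), np.float64(-22.1), 0], [np.float64(12.6), np.float64(-27.3), 0], [np.float64(15.9), np.float64(-32.3), 0], [np.float64(19.5), np.float64(-37.1), 0], [np.float64(23.4), np.float64(-41.7), 0], [np.float64(27.5), np.float64(-46.1), 0], [np.float64(31.8), np.float64(-50.3), 0]]
```

View pics/top2.png

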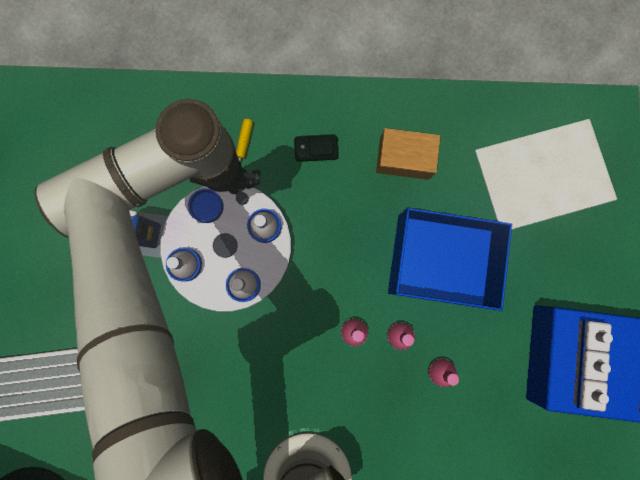

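Request:
{"op": "move_arm", "data": {"fingers": [15, 15, 15, 15, 15, 15, 15, 15, 15, 15], "travel": [[1.9, -5.7, 0], [4.2, -11.3, 0], [6.7, -16.8, 0], [9.5, -22.1, 0], [12.6, -27.3, 0], [15.9, -32.3, 0], [19.5, -37.1, 0], [23.4, -41.7, 0], [27.5, -46.1, 0], [31.8, -50.3, 0]], "dr": [[0, 0, 0], [0, 0, 0], [0, 0, 0], [0, 0, 0], [0, 0, 0], [0, 0, 0], [0, 0, 0], [0, 0, 0], [0, 0, 0], [0, 0, 0]]}}

```text
clock: 26.15
position: [601.6, 118.2, 332.3]
ee_rot: [-0.0, 1.0, 0.0, 0.001]
contact_force: [-0.5, 3.0, 5.2]
gripper_width: 22.6
grasp_force: 58.9
```

Request:
{"op": "move_arm", "data": {"fingers": [15, 15], "travel": [[0, 0, 0], [0, 0, 0]], "dr": [[0, 0, 0], [0, 0, 0]]}}

```text
clock: 26.35
position: [601.2, 117.7, 332.4]
ee_rot: [0.0, 1.0, -0.0, -0.001]
contact_force: [-3.9, 0.8, 6.8]
gripper_width: 22.6
grasp_force: 59.0
```

Request:
{"op": "move_arm", "data": {"fingers": [15, 15, 15, 15, 15, 15, 15, 15, 15, 15], "travel": [[4.5, -4.0, 0], [9.3, -7.7, 0], [14.2, -11.2, 0], [19.3, -14.4, 0], [24.5, -17.3, 0], [29.9, -20.0, 0], [35.5, -22.3, 0], [41.1, -24.4, 0], [46.9, -26.2, 0], [52.7, -27.7, 0]], "dr": [[0, 0, 0], [0, 0, 0], [0, 0, 0], [0, 0, 0], [0, 0, 0], [0, 0, 0], [0, 0, 0], [0, 0, 0], [0, 0, 0], [0, 0, 0]]}}

```text
clock: 27.35
position: [549.0, 90.6, 332.3]
ee_rot: [-0.0, 1.0, 0.0, 0.001]
contact_force: [0.5, 3.3, 5.9]
gripper_width: 22.6
grasp_force: 59.0
```

Request:
{"op": "move_arm", "data": {"fingers": [15, 15, 15, 15, 15, 15, 15, 15, 15, 15], "travel": [[5.9, -1.2, 0], [11.9, -2.0, 0], [17.9, -2.6, 0], [23.9, -2.8, 0], [29.9, -2.7, 0], [35.9, -2.3, 0], [41.9, -1.6, 0], [47.8, -0.6, 0], [53.7, 0.7, 0], [59.5, 2.4, 0]], "dr": [[0, 0, 0], [0, 0, 0], [0, 0, 0], [0, 0, 0], [0, 0, 0], [0, 0, 0], [0, 0, 0], [0, 0, 0], [0, 0, 0], [0, 0, 0]]}}

```text
clock: 28.35
position: [489.5, 93.1, 332.3]
ee_rot: [-0.0, 1.0, -0.0, 0.001]
contact_force: [1.7, 1.2, 5.4]
gripper_width: 22.8
grasp_force: 59.0
```

Request:
{"op": "move_arm", "data": {"fingers": [15, 15], "travel": [[0, 0, 0], [0, 0, 0]], "dr": [[0, 0, 0], [0, 0, 0]]}}

```text
clock: 28.55
position: [489.1, 93.2, 332.3]
ee_rot: [-0.0, 1.0, 0.0, -0.0]
contact_force: [-0.8, 2.8, 6.1]
gripper_width: 23.1
grasp_force: 59.2
```

Good; continue to 330°.

Request:
{"op": "move_arm", "data": {"fingers": [15, 15, 15, 15, 15, 15, 15, 15, 15, 15], "travel": [[5.7, 1.9, 0], [11.3, 4.2, 0], [16.8, 6.7, 0], [22.1, 9.5, 0], [27.3, 12.6, 0], [32.3, 15.9, 0], [37.1, 19.5, 0], [41.7, 23.4, 0], [46.1, 27.5, 0], [50.3, 31.8, 0]], "dr": [[0, 0, 0], [0, 0, 0], [0, 0, 0], [0, 0, 0], [0, 0, 0], [0, 0, 0], [0, 0, 0], [0, 0, 0], [0, 0, 0], [0, 0, 0]]}}

```text
clock: 29.55
position: [439.1, 124.8, 332.3]
ee_rot: [-0.0, 1.0, -0.0, 0.001]
contact_force: [2.8, -0.8, 5.3]
gripper_width: 22.4
grasp_force: 59.1
```

Request:
{"op": "move_arm", "data": {"fingers": [15, 15, 15, 15, 15, 15, 15, 15, 15, 15], "travel": [[4.0, 4.5, 0], [7.7, 9.3, 0], [11.2, 14.2, 0], [14.4, 19.3, 0], [17.3, 24.5, 0], [20.0, 29.9, 0], [22.3, 35.5, 0], [24.4, 41.1, 0], [26.2, 46.9, 0], [27.7, 52.7, 0]], "dr": [[0, 0, 0], [0, 0, 0], [0, 0, 0], [0, 0, 0], [0, 0, 0], [0, 0, 0], [0, 0, 0], [0, 0, 0], [0, 0, 0], [0, 0, 0]]}}

```text
clock: 30.55
position: [411.5, 177.3, 332.3]
ee_rot: [-0.0, 1.0, -0.001, 0.0]
contact_force: [2.6, -0.2, 6.3]
gripper_width: 22.8
grasp_force: 59.2
```

Request:
{"op": "move_arm", "data": {"fingers": [15, 15, 15, 15, 15, 15, 15, 15, 15, 15], "travel": [[1.2, 5.9, 0], [2.0, 11.9, 0], [2.6, 17.9, 0], [2.8, 23.9, 0], [2.7, 29.9, 0], [2.3, 35.9, 0], [1.6, 41.9, 0], [0.6, 47.8, 0], [-0.7, 53.7, 0], [-2.4, 59.5, 0]], "dr": [[0, 0, 0], [0, 0, 0], [0, 0, 0], [0, 0, 0], [0, 0, 0], [0, 0, 0], [0, 0, 0], [0, 0, 0], [0, 0, 0], [0, 0, 0]]}}

```text
clock: 31.55
position: [413.7, 236.4, 332.3]
ee_rot: [-0.0, 1.0, -0.001, -0.0]
contact_force: [0.4, -2.0, 8.0]
gripper_width: 22.8
grasp_force: 59.5
```

Request:
{"op": "move_arm", "data": {"fingers": [15, 15], "travel": [[0, 0, 0], [0, 0, 0]], "dr": [[0, 0, 0], [0, 0, 0]]}}

```text
clock: 31.75
position: [413.8, 237.0, 332.3]
ee_rot: [-0.0, 1.0, -0.0, 0.0]
contact_force: [-0.1, 1.2, 6.5]
gripper_width: 22.4
grasp_force: 59.3
```

Request:
{"op": "move_arm", "data": {"fingers": [15, 15, 15, 15, 15, 15, 15, 15, 15, 15], "travel": [[-1.9, 5.7, 0], [-4.2, 11.3, 0], [-6.7, 16.8, 0], [-9.5, 22.1, 0], [-12.6, 27.3, 0], [-15.9, 32.3, 0], [-19.5, 37.1, 0], [-23.4, 41.7, 0], [-27.5, 46.1, 0], [-31.8, 50.3, 0]], "dr": [[0, 0, 0], [0, 0, 0], [0, 0, 0], [0, 0, 0], [0, 0, 0], [0, 0, 0], [0, 0, 0], [0, 0, 0], [0, 0, 0], [0, 0, 0]]}}

```text
clock: 32.75
position: [445.2, 287.0, 332.3]
ee_rot: [-0.0, 1.0, -0.001, -0.001]
contact_force: [-1.8, -0.3, 8.7]
gripper_width: 22.9
grasp_force: 59.6
```

Request:
{"op": "move_arm", "data": {"fingers": [15, 15, 15, 15, 15, 15, 15, 15, 15, 15], "travel": [[-4.5, 4.0, 0], [-9.3, 7.7, 0], [-14.2, 11.2, 0], [-19.3, 14.4, 0], [-24.5, 17.3, 0], [-29.9, 20.0, 0], [-35.5, 22.3, 0], [-41.1, 24.4, 0], [-46.9, 26.2, 0], [-52.7, 27.7, 0]], "dr": [[0, 0, 0], [0, 0, 0], [0, 0, 0], [0, 0, 0], [0, 0, 0], [0, 0, 0], [0, 0, 0], [0, 0, 0], [0, 0, 0], [0, 0, 0]]}}

```text
clock: 33.75
position: [498.0, 315.0, 332.3]
ee_rot: [-0.0, 1.0, -0.0, -0.0]
contact_force: [-1.9, 1.0, 7.0]
gripper_width: 22.7
grasp_force: 59.6
```

Request:
{"op": "move_arm", "data": {"fingers": [15, 15, 15, 15, 15, 15, 15, 15, 15, 15], "travel": [[-5.9, 1.2, 0], [-11.9, 2.0, 0], [-17.9, 2.6, 0], [-23.9, 2.8, 0], [-29.9, 2.7, 0], [-35.9, 2.3, 0], [-41.9, 1.6, 0], [-47.8, 0.6, 0], [-53.7, -0.7, 0], [-59.5, -2.4, 0]], "dr": [[0, 0, 0], [0, 0, 0], [0, 0, 0], [0, 0, 0], [0, 0, 0], [0, 0, 0], [0, 0, 0], [0, 0, 0], [0, 0, 0], [0, 0, 0]]}}

```text
clock: 34.75
position: [557.6, 312.8, 332.3]
ee_rot: [-0.0, 1.0, 0.0, -0.0]
contact_force: [-1.6, 1.7, 5.6]
gripper_width: 22.7
grasp_force: 59.5
```

Request:
{"op": "move_arm", "data": {"fingers": [15, 15, 15, 15, 15, 15, 15, 15, 15, 15], "travel": [[-5.7, -1.9, 0], [-11.3, -4.2, 0], [-16.8, -6.7, 0], [-22.1, -9.5, 0], [-27.3, -12.6, 0], [-32.3, -15.9, 0], [-37.1, -19.5, 0], [-41.7, -23.4, 0], [-46.1, -27.5, 0], [-50.3, -31.8, 0]], "dr": [[0, 0, 0], [0, 0, 0], [0, 0, 0], [0, 0, 0], [0, 0, 0], [0, 0, 0], [0, 0, 0], [0, 0, 0], [0, 0, 0], [0, 0, 0]]}}

```text
clock: 35.75
position: [608.1, 281.0, 332.4]
ee_rot: [-0.0, 1.0, 0.0, 0.0]
contact_force: [-0.2, 1.9, 6.1]
gripper_width: 22.8
grasp_force: 59.5
```

Request:
{"op": "move_arm", "data": {"fingers": [15, 15, 15, 15, 15, 15, 15, 15, 15, 15], "travel": [[-4.0, -4.5, 0], [-7.7, -9.3, 0], [-11.2, -14.2, 0], [-14.4, -19.3, 0], [-17.3, -24.5, 0], [-20.0, -29.9, 0], [-22.3, -35.5, 0], [-24.4, -41.1, 0], [-26.2, -46.9, 0], [-27.7, -52.7, 0]], "dr": [[0, 0, 0], [0, 0, 0], [0, 0, 0], [0, 0, 0], [0, 0, 0], [0, 0, 0], [0, 0, 0], [0, 0, 0], [0, 0, 0], [0, 0, 0]]}}

```text
clock: 36.75
position: [635.8, 228.1, 332.4]
ee_rot: [-0.0, 1.0, 0.0, 0.0]
contact_force: [1.3, 2.3, 6.3]
gripper_width: 22.4
grasp_force: 59.5
```

Request:
{"op": "move_arm", "data": {"fingers": [15, 15], "travel": [[0, 0, 0], [0, 0, 0]], "dr": [[0, 0, 0], [0, 0, 0]]}}

```text
clock: 36.95
position: [636.0, 227.5, 332.4]
ee_rot: [0.0, 1.0, -0.001, 0.0]
contact_force: [1.0, -0.8, 5.6]
gripper_width: 22.6
grasp_force: 59.4
```

Request:
{"op": "move_arm", "data": {"fingers": [15, 15, 15, 15, 15, 15, 15, 15, 15, 15], "travel": [[-1.2, -5.9, 0], [-2.0, -11.9, 0], [-2.6, -17.9, 0], [-2.8, -23.9, 0], [-2.7, -29.9, 0], [-2.3, -35.9, 0], [-1.6, -41.9, 0], [-0.6, -47.8, 0], [0.7, -53.7, 0], [2.4, -59.5, 0]], "dr": [[0, 0, 0], [0, 0, 0], [0, 0, 0], [0, 0, 0], [0, 0, 0], [0, 0, 0], [0, 0, 0], [0, 0, 0], [0, 0, 0], [0, 0, 0]]}}

```text
clock: 37.95
position: [633.4, 168.7, 332.4]
ee_rot: [-0.0, 1.0, -0.0, 0.0]
contact_force: [0.1, 1.7, 5.3]
gripper_width: 22.6
grasp_force: 59.4
```

Request:
{"op": "move_arm", "data": {"fingers": [15, 15, 15, 15, 15], "travel": [[0.9, -2.9, 0], [1.9, -5.7, 0], [3.0, -8.5, 0], [4.2, -11.3, 0], [4.2, -11.3, 0]], "dr": [[0, 0, 0], [0, 0, 0], [0, 0, 0], [0, 0, 0], [0, 0, 0]]}}

```text
clock: 38.45
position: [629.0, 156.9, 332.4]
ee_rot: [0.0, 1.0, -0.001, -0.0]
contact_force: [1.9, -0.1, 5.2]
gripper_width: 22.5
grasp_force: 59.4
```

```bash
python3 - <<'E'
import numpy as np
hub=np.array([522.8,203.3]);a0=np.arctan2(-34.5,110.9)
P=lambda d:hub+115*np.array([np.cos(a0-np.radians(d)),np.sin(a0-np.radians(d))])
for s in range(6,66,8):
    print(s,[[round(float(-(P(s+i)-P(s))[0]),1),round(float((P(s+i)-P(s))[1]),1)] for i in range(1,9)])
E
```

```text
6 [[0.8, -1.8], [1.7, -3.7], [2.5, -5.5], [3.4, -7.3], [4.4, -9.0], [5.3, -10.8], [6.3, -12.5], [7.4, -14.3]]
14 [[1.1, -1.7], [2.1, -3.4], [3.3, -5.1], [4.4, -6.7], [5.6, -8.3], [6.8, -9.9], [8.0, -11.5], [9.3, -13.1]]
22 [[1.3, -1.5], [2.6, -3.1], [3.9, -4.6], [5.3, -6.0], [6.7, -7.5], [8.1, -8.9], [9.5, -10.3], [11.0, -11.7]]
30 [[1.5, -1.3], [3.0, -2.7], [4.5, -4.0], [6.1, -5.2], [7.7, -6.5], [9.3, -7.7], [10.9, -8.9], [12.5, -10.0]]
38 [[1.7, -1.1], [3.3, -2.2], [5.0, -3.3], [6.8, -4.3], [8.5, -5.3], [10.2, -6.3], [12.0, -7.3], [13.8, -8.2]]
46 [[1.8, -0.9], [3.6, -1.7], [5.4, -2.6], [7.3, -3.4], [9.1, -4.1], [11.0, -4.8], [12.9, -5.5], [14.8, -6.2]]
54 [[1.9, -0.6], [3.8, -1.2], [5.8, -1.8], [7.7, -2.3], [9.6, -2.8], [11.6, -3.3], [13.5, -3.7], [15.5, -4.1]]
62 [[2.0, -0.4], [4.0, -0.7], [5.9, -1.0], [7.9, -1.2], [9.9, -1.4], [11.9, -1.6], [13.9, -1.8], [15.9, -1.9]]
```

Request:
{"op": "move_arm", "data": {"fingers": [15, 15, 15, 15, 15, 15, 15, 15], "travel": [[0.8, -1.8, 0], [1.7, -3.7, 0], [2.5, -5.5, 0], [3.4, -7.3, 0], [4.4, -9.0, 0], [5.3, -10.8, 0], [6.3, -12.5, 0], [7.4, -14.3, 0]], "dr": [[0, 0, 0], [0, 0, 0], [0, 0, 0], [0, 0, 0], [0, 0, 0], [0, 0, 0], [0, 0, 0], [0, 0, 0]]}}

```text
clock: 39.25
position: [621.8, 143.1, 332.3]
ee_rot: [-0.0, 1.0, -0.0, 0.0]
contact_force: [1.6, 0.8, 5.5]
gripper_width: 23.0
grasp_force: 59.4
```

Request:
{"op": "move_arm", "data": {"fingers": [15, 15, 15, 15, 15, 15, 15, 15], "travel": [[1.1, -1.7, 0], [2.1, -3.4, 0], [3.3, -5.1, 0], [4.4, -6.7, 0], [5.6, -8.3, 0], [6.8, -9.9, 0], [8.0, -11.5, 0], [9.3, -13.1, 0]], "dr": [[0, 0, 0], [0, 0, 0], [0, 0, 0], [0, 0, 0], [0, 0, 0], [0, 0, 0], [0, 0, 0], [0, 0, 0]]}}

```text
clock: 40.05
position: [612.5, 130.0, 332.4]
ee_rot: [-0.0, 1.0, -0.0, 0.0]
contact_force: [1.5, 1.5, 6.5]
gripper_width: 22.8
grasp_force: 59.4
```

Request:
{"op": "move_arm", "data": {"fingers": [15, 15, 15, 15, 15, 15, 15, 15], "travel": [[1.3, -1.5, 0], [2.6, -3.1, 0], [3.9, -4.6, 0], [5.3, -6.0, 0], [6.7, -7.5, 0], [8.1, -8.9, 0], [9.5, -10.3, 0], [11.0, -11.7, 0]], "dr": [[0, 0, 0], [0, 0, 0], [0, 0, 0], [0, 0, 0], [0, 0, 0], [0, 0, 0], [0, 0, 0], [0, 0, 0]]}}

```text
clock: 40.85
position: [605.3, 122.9, 332.5]
ee_rot: [-0.001, 1.0, 0.006, 0.009]
contact_force: [18.0, 18.3, -5.9]
gripper_width: 22.6
grasp_force: 59.0
```

Request:
{"op": "move_arm", "data": {"fingers": [15, 15, 15, 15, 15], "travel": [[0, 0, 0], [0, 0, 0], [-1, 1.2, 0], [-2, 2.4, 0], [-2, 2.4, 0]], "dr": [[0, 0, 0], [0, 0, 0], [0, 0, 0], [0, 0, 0], [0, 0, 0]]}}

```text
clock: 41.35
position: [606.4, 124.0, 332.4]
ee_rot: [-0.001, 1.0, 0.003, 0.006]
contact_force: [11.0, 10.9, -1.7]
gripper_width: 22.7
grasp_force: 59.5
```

Request:
{"op": "move_arm", "data": {"fingers": [15, 15, 28, 34, 40, 50, 60, 60, 60, 60], "travel": [[-1, 1.2, 0], [-1, 1.2, 0], [-1, 1.2, 0], [-1, 1.2, 0], [-1, 1.2, 0], [-1, 1.2, 0], [-1, 1.2, 0], [-1, 1.2, -10], [-1, 1.2, -40], [-1, 1.2, -75]], "dr": [[0, 0, 0], [0, 0, 0], [0, 0, 0], [0, 0, 0], [0, 0, 0], [0, 0, 0], [0, 0, 0], [0, 0, 0], [0, 0, 0], [0, 0, 0]]}}

```text
clock: 42.35
position: [604.4, 121.8, 407.3]
ee_rot: [-0.0, 1.0, -0.001, -0.001]
contact_force: [0.4, 0.4, 0.2]
gripper_width: 60.1
grasp_force: 0.0
```

Request:
{"op": "move_arm", "data": {"fingers": [60, 60, 60, 60, 60, 60, 60], "travel": [[20, -30, 0], [30, -60, 0], [40, -100, 0], [50, -140, 0], [60, -180, 0], [70, -215, 0], [70, -230, 0]], "dr": [[0, 0, 0], [0, 0, 0], [0, 0, 0], [0, 0, 0], [0, 0, 0], [0, 0, 0], [0, 0, 0]]}}

```text
clock: 43.05
position: [533.3, -110.4, 408.2]
ee_rot: [0.001, 1.0, -0.0, 0.0]
contact_force: [0.1, 0.2, 1.0]
gripper_width: 60.1
grasp_force: 0.0
```

```bash
python3 - <<'E'
from h import *
print(arm.read_state()["position"])
im,h=look("top","top3")
blue=(h[...,0]>100)&(h[...,0]<130)&(h[...,1]>130)
for a,c,m in blobs(blue,150,20000):print("B",a,c.round(1))
E
```

```text
[ 533.3001423  -110.44050814  408.18230191]
B 271 [215.1 198.3]
B 417 [126.1 229.4]
B 8687 [455.7 264. ]
B 214 [181.8 245.9]
B 229 [224.5 290. ]
B 8853 [582.3 362.4]
```

View pics/top3.png

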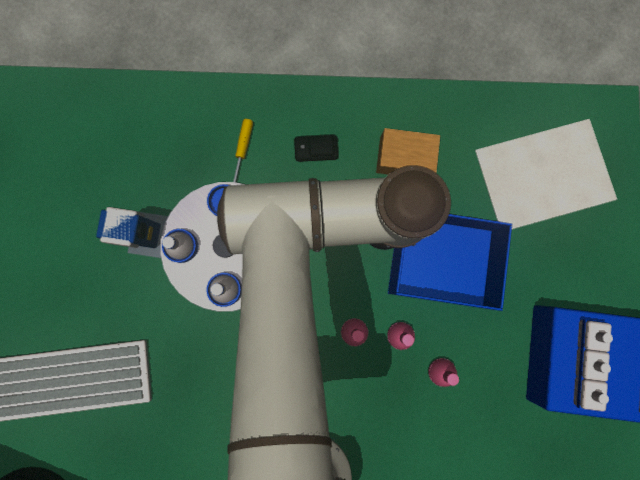

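Request:
{"op": "move_arm", "data": {"fingers": [60, 60, 60, 60, 60, 60, 60, 60, 60, 60], "travel": [[10, -20, 0], [30, -55, 0], [50, -95, 0], [70, -135, 0], [90, -175, 0], [110, -215, 0], [130, -255, 0], [140, -280, 0], [145, -295, 0], [145, -295, 0]], "dr": [[0, 0, 0], [0, 0, 0], [0, 0, 0], [0, 0, 0], [0, 0, 0], [0, 0, 0], [0, 0, 0], [0, 0, 0], [0, 0, 0], [0, 0, 0]]}}

```text
clock: 44.1
position: [389.8, -404.1, 407.0]
ee_rot: [0.001, 1.0, -0.0, 0.0]
contact_force: [-0.6, -0.2, 0.1]
gripper_width: 59.8
grasp_force: 0.0
```

```bash
python3 - <<'E'
from h import *
print(arm.read_state()["position"])
im,h=look("top")
B=cv2.resize(im[170:320,140:310],(680,600),interpolation=cv2.INTER_CUBIC)[:, :, ::-1]
cv2.imwrite("pics/tt.png",B)
m=(h[...,1]>130)&(h[...,0]>100)&(h[...,0]<130)
for a,c,_ in blobs(m,50,20000):print("B",a,c.round(1))
E
```

```text
[ 389.82411062 -404.07818408  406.9778651 ]
B 836 [223.9 200.9]
B 7573 [436.3 257.7]
B 145 [100.9 223.5]
B 416 [126.3 229.2]
B 216 [181.7 245.8]
B 242 [269.9 244.7]
B 237 [224.5 290.3]
B 4521 [586.2 385.6]
```

View pics/tt.png

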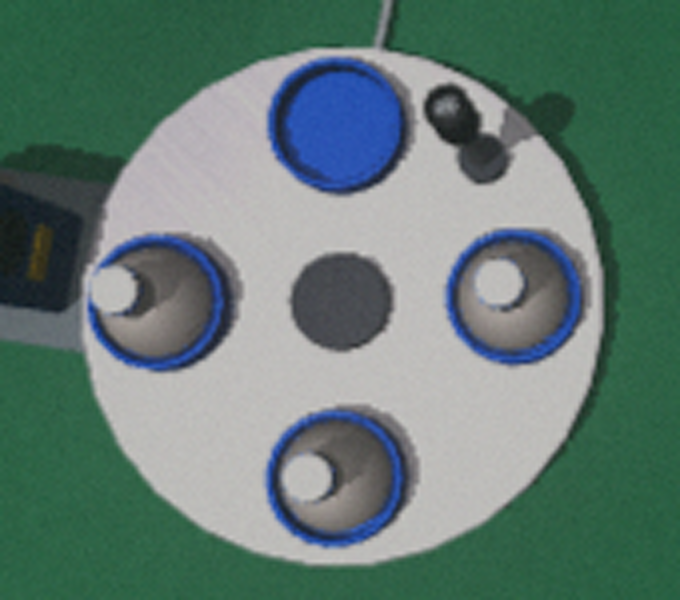

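```bash
python3 - <<'E'
from h import *
e=locate("top",np.array([223.9,200.9]),40,[(0,38),(26,38)]);hub=np.array([522.4,203.6])
a=np.degrees(np.arctan2(*(e-hub)[::-1]));print(e,a,"rot",28.06-a)
k=ray("top",(252.5,195.75),202);print("knob",k,np.degrees(np.arctan2(*(k-hub)[::-1])))
for n,uv,d in(("S1",(264.75,240.5),-90),("S2",(169,242),90),("S3",(217.25,289),180)):
    t=np.radians(a+d);print(n,ray("top",uv,139),hub+100*np.array([np.cos(t),np.sin(t)]))
t=-.1276
for v in(-70,0,70):print("tote",501.7-v*np.sin(t),-303+v*np.cos(t))
E
```

```text
[622.34841552 208.29011002] 2.686651174429582 rot 25.373348825570417
knob [607.87075604 123.30429528] -43.21186790995138
S1 [526.2450486  102.69208792] [527.08737271 103.70991772]
S2 [517.46440319 301.16603343] [517.71262729 303.49008228]
S3 [423.15106604 196.52013952] [422.50991772 198.91262729]
tote 492.792218389077 -372.43091117630604
tote 501.7 -303.0
tote 510.607781610923 -233.56908882369396
```

Request:
{"op": "move_arm", "data": {"fingers": [60, 60, 60, 60, 60, 60, 60, 60, 60, 60], "travel": [[-5, 20, 0], [-14, 55, 0], [-25, 97, 0], [-37, 140, 0], [-49, 183, 0], [-60, 226, 0], [-72, 269, 0], [-84, 312, 0], [-96, 355, 0], [-108, 398, 0]], "dr": [[0, 0, 0], [0, 0, 0], [0, 0, 0], [0, 0, 0], [0, 0, 0], [0, 0, 0], [0, 0, 0], [0, 0, 0], [0, 0, 0], [0, 0, 0]]}}

```text
clock: 45.15
position: [497.4, -1.5, 407.6]
ee_rot: [-0.002, 1.0, 0.0, 0.0]
contact_force: [1.6, -0.1, 0.5]
gripper_width: 60.2
grasp_force: 0.0
```

Request:
{"op": "move_arm", "data": {"fingers": [60, 60, 60, 60, 60], "travel": [[-11, 40, 0], [-20, 75, 0], [-26, 98, 0], [-28.8, 109.2, 0], [-28.8, 109.2, 0]], "dr": [[0, 0, 0], [0, 0, 0], [0, 0, 0], [0, 0, 0], [0, 0, 0]]}}

```text
clock: 45.65
position: [526.2, 106.2, 406.9]
ee_rot: [-0.002, 1.0, 0.0, -0.0]
contact_force: [-0.6, 0.2, 0.8]
gripper_width: 60.0
grasp_force: 0.0
```

```bash
cat >> h.py <<'E'
def tote():
    im,h=look("top")
    blue=(h[...,0]>100)&(h[...,0]<130)&(h[...,1]>130);b=np.zeros_like(blue);b[180:340,360:528]=1
    m=max(blobs(blue&b,3000,30000),key=lambda q:q[0]);print("tote area",m[0])
    hull=cv2.convexHull(np.argwhere(m[2])[:,::-1].astype(np.float32))
    def f(p):
        x,y,t=p;s=[[x+a*np.cos(t)-b*np.sin(t),y+a*np.sin(t)+b*np.cos(t),z] for z in(0,110) for a in(95,-95) for b in(115,-115)]
        H=cv2.convexHull(proj("top",s).astype(np.float32))
        return [cv2.pointPolygonTest(H,tuple(map(float,q[0])),True) for q in hull]
    r=least_squares(f,[*ray("top",m[1],55),-.1],diff_step=1e-3,loss="soft_l1");return r.x,r.cost
E
python3 - <<'E'
from h import *
print(arm.read_state()["position"]);print(tote())
E
```

```text
[526.24154444 106.21956212 406.90782171]
tote area 10099
(array([ 5.01658037e+02, -3.02922929e+02, -1.27945287e-01]), np.float64(0.9526890625327531))
```

Request:
{"op": "move_arm", "data": {"fingers": [60, 60, 60, 60, 60, 60, 60, 60, 60, 60], "travel": [[0, -3, 10], [0, -3, 30], [0, -3, 55], [0, -3, 80], [0, -3, 100], [0, -3, 113], [0, -3, 121], [0, -3, 126], [0, -3, 127], [0, -3, 127]], "dr": [[0, 0, 0], [0, 0, 0], [0, 0, 0], [0, 0, 0], [0, 0, 0], [0, 0, 0], [0, 0, 0], [0, 0, 0], [0, 0, 0], [0, 0, 0]]}}

```text
clock: 46.7
position: [526.6, 101.0, 280.4]
ee_rot: [0.0, 1.0, 0.0, 0.0]
contact_force: [0.4, 0.1, 0.9]
gripper_width: 60.1
grasp_force: 0.0
```

Request:
{"op": "move_arm", "data": {"fingers": [45, 38, 32, 26, 20, 20, 20, 20, 20], "travel": [[0, 0, 0], [0, 0, 0], [0, 0, 0], [0, 0, 0], [0, 0, 0], [0, 0, 0], [0, 0, 0], [0, 0, 0], [0, 0, 0]], "dr": [[0, 0, 0], [0, 0, 0], [0, 0, 0], [0, 0, 0], [0, 0, 0], [0, 0, 0], [0, 0, 0], [0, 0, 0], [0, 0, 0]]}}

```text
clock: 47.6
position: [526.7, 101.4, 280.4]
ee_rot: [-0.0, 1.0, 0.0, 0.001]
contact_force: [-1.0, 1.6, 3.6]
gripper_width: 24.5
grasp_force: 59.1
```

Request:
{"op": "move_arm", "data": {"fingers": [20, 20, 20, 20, 20, 20, 20, 20, 20, 20], "travel": [[0, 0, -5], [0, 0, -15], [0, 0, -35], [0, 0, -60], [0, 0, -85], [0, 0, -108], [1, -5, -118], [3, -20, -120], [8, -48, -120], [14, -85, -120]], "dr": [[0, 0, 0], [0, 0, 0], [0, 0, 0], [0, 0, 0], [0, 0, 0], [0, 0, 0], [0, 0, 0], [0, 0, 0], [0, 0, 0], [0, 0, 0]]}}

```text
clock: 48.6
position: [511.6, 15.1, 398.4]
ee_rot: [-0.001, 1.0, -0.0, -0.002]
contact_force: [1.1, -0.5, -3.0]
gripper_width: 24.7
grasp_force: 59.2
```

Request:
{"op": "move_arm", "data": {"fingers": [20, 20, 20, 20, 20, 20, 20, 20, 20, 20], "travel": [[6, -40, 0], [12, -80, 0], [18, -120, 0], [25, -160, 0], [31, -200, 0], [37, -240, 0], [43, -277, 0], [49, -310, 0], [53, -338, 0], [56, -358, 0]], "dr": [[0, 0, 0], [0, 0, 0], [0, 0, 0], [0, 0, 0], [0, 0, 0], [0, 0, 0], [0, 0, 0], [0, 0, 0], [0, 0, 0], [0, 0, 0]]}}

```text
clock: 49.6
position: [454.6, -344.1, 397.9]
ee_rot: [0.001, 1.0, 0.001, -0.002]
contact_force: [-0.4, 0.5, -2.8]
gripper_width: 24.8
grasp_force: 59.3
```

Request:
{"op": "move_arm", "data": {"fingers": [20, 20, 20, 20, 20], "travel": [[2, -12, 0], [2.5, -17.3, 0], [2.5, -17.3, 0], [2.5, -17.3, 0], [2.5, -17.3, 0]], "dr": [[0, 0, 0], [0, 0, 0], [0, 0, 0], [0, 0, 0], [0, 0, 0]]}}

```text
clock: 50.1
position: [454.2, -358.3, 400.0]
ee_rot: [-0.001, 1.0, 0.0, -0.0]
contact_force: [0.9, -0.8, -2.8]
gripper_width: 24.7
grasp_force: 59.3
```

Request:
{"op": "move_arm", "data": {"fingers": [20, 20, 20, 20, 20, 20, 20, 20, 20, 20], "travel": [[0, 0, 8], [0, 0, 22], [0, 0, 40], [0, 0, 60], [0, 0, 80], [0, 0, 100], [0, 0, 117], [0, 0, 131], [0, 0, 141], [0, 0, 147]], "dr": [[0, 0, 0], [0, 0, 0], [0, 0, 0], [0, 0, 0], [0, 0, 0], [0, 0, 0], [0, 0, 0], [0, 0, 0], [0, 0, 0], [0, 0, 0]]}}

```text
clock: 51.1
position: [454.0, -358.7, 252.0]
ee_rot: [-0.0, 1.0, 0.0, -0.001]
contact_force: [0.7, 0.3, -1.5]
gripper_width: 24.5
grasp_force: 59.3
```

Request:
{"op": "move_arm", "data": {"fingers": [20, 20, 20, 20, 20, 20, 20, 20], "travel": [[0, 0, 3], [0, 0, 6], [0, 0, 8], [0, 0, 9], [0, 0, 10], [0, 0, 11], [0, 0, 12], [0, 0, 12]], "dr": [[0, 0, 0], [0, 0, 0], [0, 0, 0], [0, 0, 0], [0, 0, 0], [0, 0, 0], [0, 0, 0], [0, 0, 0]]}}

```text
clock: 51.9
position: [454.2, -359.1, 241.5]
ee_rot: [-0.0, 1.0, -0.0, 0.0]
contact_force: [-0.9, 0.3, 0.9]
gripper_width: 24.5
grasp_force: 59.7
```

Request:
{"op": "move_arm", "data": {"fingers": [28, 32, 36, 38, 38, 38, 38, 38, 38, 38], "travel": [[0, 0, 0], [0, 0, 0], [0, 0, 0], [0, 0, 0], [0, 0, 0], [0, 0, -8], [0, 0, -25], [0, 0, -50], [0, 0, -80], [0, 0, -110]], "dr": [[0, 0, 0], [0, 0, 0], [0, 0, 0], [0, 0, 0], [0, 0, 0], [0, 0, 0], [0, 0, 0], [0, 0, 0], [0, 0, 0], [0, 0, 0]]}}

```text
clock: 52.9
position: [453.9, -359.0, 352.6]
ee_rot: [-0.0, 1.0, -0.0, -0.0]
contact_force: [0.5, -0.2, 0.8]
gripper_width: 38.1
grasp_force: 0.0
```

Request:
{"op": "move_arm", "data": {"fingers": [38, 38, 38], "travel": [[0, 0, -30], [0, 0, -59], [0, 0, -59]], "dr": [[0, 0, 0], [0, 0, 0], [0, 0, 0]]}}

```text
clock: 53.2
position: [454.5, -359.5, 415.8]
ee_rot: [-0.0, 1.0, -0.003, 0.005]
contact_force: [0.6, -1.5, -0.2]
gripper_width: 37.7
grasp_force: 0.0
```

```bash
python3 - <<'E'
from h import *
print(arm.read_state()["position"])
im,h=look("scene");im2,_=look("top")
cv2.imwrite("pics/mix.png",np.hstack([cv2.resize(im[190:390,90:290],(400,400)),cv2.resize(im2[170:320,140:290],(400,400))])[:,:,::-1])
E
```

```text
[ 454.49004854 -359.53997406  415.83903508]
```

View pics/mix.png

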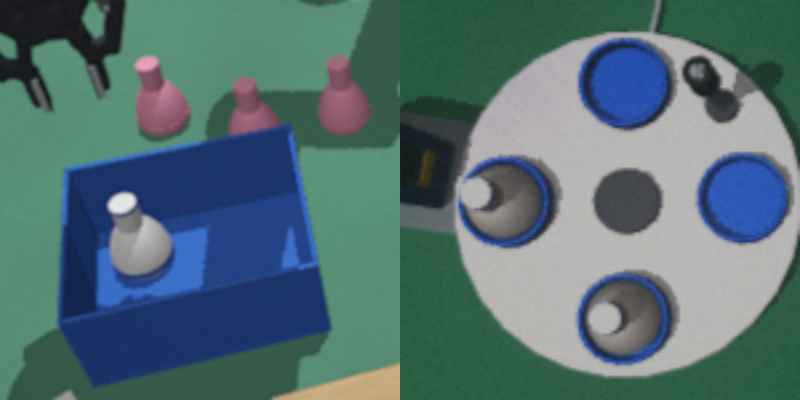

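Request:
{"op": "move_arm", "data": {"fingers": [50, 50, 50, 50, 50, 50, 50, 50, 50, 50], "travel": [[1, 18, 0], [3, 52, 0], [5, 95, 0], [7, 138, 0], [10, 181, 0], [12, 224, 0], [15, 267, 0], [17, 310, 0], [20, 353, 0], [22, 396, 0]], "dr": [[0, 0, 0], [0, 0, 0], [0, 0, 0], [0, 0, 0], [0, 0, 0], [0, 0, 0], [0, 0, 0], [0, 0, 0], [0, 0, 0], [0, 0, 0]]}}

```text
clock: 54.3
position: [430.5, 38.7, 409.1]
ee_rot: [-0.0, 1.0, -0.0, -0.001]
contact_force: [0.2, 0.1, -0.6]
gripper_width: 49.9
grasp_force: 0.0
```

Request:
{"op": "move_arm", "data": {"fingers": [50, 50, 50, 50, 50, 50, 50, 50, 50], "travel": [[2, 40, 0], [4, 80, 0], [6, 115, 0], [8, 142, 0], [9, 157, 0], [9.3, 161, 0], [9.3, 161, 0], [9.3, 161, 0], [9.3, 161, 0]], "dr": [[0, 0, 0], [0, 0, 0], [0, 0, 0], [0, 0, 0], [0, 0, 0], [0, 0, 0], [0, 0, 0], [0, 0, 0], [0, 0, 0]]}}

```text
clock: 55.2
position: [422.7, 196.9, 410.0]
ee_rot: [0.001, 1.0, -0.0, -0.0]
contact_force: [-0.5, 0.2, 0.1]
gripper_width: 50.0
grasp_force: 0.0
```

```bash
python3 - <<'E'
from h import *
print(arm.read_state()["position"]);print(tote())
E
```

```text
[422.66649885 196.85690575 409.9882807 ]
tote area 9494
(array([ 5.01638230e+02, -3.02953876e+02, -1.27862464e-01]), np.float64(0.9814019288107108))
```

Request:
{"op": "move_arm", "data": {"fingers": [50, 50, 50, 50, 50, 50, 50, 50, 50, 50], "travel": [[0, 0, 10], [0, 0, 30], [0, 0, 55], [0, 0, 80], [0, 0, 102], [0, 0, 116], [0, 0, 124], [0, 0, 129], [0, 0, 130], [0, 0, 130]], "dr": [[0, 0, 0], [0, 0, 0], [0, 0, 0], [0, 0, 0], [0, 0, 0], [0, 0, 0], [0, 0, 0], [0, 0, 0], [0, 0, 0], [0, 0, 0]]}}

```text
clock: 56.25
position: [422.8, 198.0, 280.4]
ee_rot: [-0.0, 1.0, 0.0, 0.0]
contact_force: [-0.3, -0.1, 0.3]
gripper_width: 49.9
grasp_force: 0.0
```

Request:
{"op": "move_arm", "data": {"fingers": [44, 38, 32, 26, 20, 20, 20, 20, 20], "travel": [[0, 0, 0], [0, 0, 0], [0, 0, 0], [0, 0, 0], [0, 0, 0], [0, 0, 0], [0, 0, 0], [0, 0, 0], [0, 0, 0]], "dr": [[0, 0, 0], [0, 0, 0], [0, 0, 0], [0, 0, 0], [0, 0, 0], [0, 0, 0], [0, 0, 0], [0, 0, 0], [0, 0, 0]]}}

```text
clock: 57.15
position: [422.7, 198.0, 280.5]
ee_rot: [-0.0, 1.0, 0.0, 0.0]
contact_force: [-1.4, -1.1, 5.6]
gripper_width: 24.5
grasp_force: 58.8
```

Request:
{"op": "move_arm", "data": {"fingers": [20, 20, 20, 20, 20, 20, 20, 20, 20, 20], "travel": [[0, 0, -5], [0, 0, -15], [0, 0, -35], [0, 0, -60], [0, 0, -85], [0, 0, -108], [-1, -5, -118], [-5, -20, -120], [-11, -48, -120], [-20, -85, -120]], "dr": [[0, 0, 0], [0, 0, 0], [0, 0, 0], [0, 0, 0], [0, 0, 0], [0, 0, 0], [0, 0, 0], [0, 0, 0], [0, 0, 0], [0, 0, 0]]}}

```text
clock: 58.15
position: [442.3, 112.3, 399.5]
ee_rot: [-0.001, 1.0, 0.0, -0.001]
contact_force: [0.8, 0.1, -1.7]
gripper_width: 24.6
grasp_force: 59.1
```

Request:
{"op": "move_arm", "data": {"fingers": [20, 20, 20, 20, 20, 20, 20, 20, 20, 20], "travel": [[-9, -40, 0], [-19, -80, 0], [-28, -120, 0], [-38, -160, 0], [-47, -200, 0], [-56, -240, 0], [-66, -280, 0], [-75, -320, 0], [-84, -357, 0], [-91, -388, 0]], "dr": [[0, 0, 0], [0, 0, 0], [0, 0, 0], [0, 0, 0], [0, 0, 0], [0, 0, 0], [0, 0, 0], [0, 0, 0], [0, 0, 0], [0, 0, 0]]}}

```text
clock: 59.15
position: [533.5, -277.4, 398.7]
ee_rot: [0.001, 1.0, 0.0, -0.001]
contact_force: [-0.3, 0.4, -2.4]
gripper_width: 24.6
grasp_force: 59.1
```

Request:
{"op": "move_arm", "data": {"fingers": [20, 20, 20, 20, 20, 20, 20], "travel": [[-5, -20, 0], [-7.6, -31, 0], [-7.6, -33, 0], [-7.6, -33, 0], [-7.6, -33, 0], [-7.6, -33, 0], [-7.6, -33, 0]], "dr": [[0, 0, 0], [0, 0, 0], [0, 0, 0], [0, 0, 0], [0, 0, 0], [0, 0, 0], [0, 0, 0]]}}

```text
clock: 59.85
position: [541.3, -307.3, 400.4]
ee_rot: [-0.001, 1.0, -0.0, 0.0]
contact_force: [-0.4, -0.7, -2.1]
gripper_width: 24.1
grasp_force: 59.2
```

Request:
{"op": "move_arm", "data": {"fingers": [20, 20, 20, 20, 20, 20, 20, 20, 20, 20], "travel": [[0, 0, 8], [0, 0, 22], [0, 0, 40], [0, 0, 60], [0, 0, 80], [0, 0, 100], [0, 0, 117], [0, 0, 131], [0, 0, 141], [0, 0, 147]], "dr": [[0, 0, 0], [0, 0, 0], [0, 0, 0], [0, 0, 0], [0, 0, 0], [0, 0, 0], [0, 0, 0], [0, 0, 0], [0, 0, 0], [0, 0, 0]]}}

```text
clock: 60.85
position: [541.3, -308.0, 252.0]
ee_rot: [-0.0, 1.0, 0.0, -0.0]
contact_force: [0.1, 0.2, -1.0]
gripper_width: 24.6
grasp_force: 59.2
```

Request:
{"op": "move_arm", "data": {"fingers": [20, 20, 20, 20, 20, 20, 20, 20], "travel": [[0, 0, 3], [0, 0, 6], [0, 0, 8], [0, 0, 9], [0, 0, 10], [0, 0, 11], [0, 0, 12], [0, 0, 12]], "dr": [[0, 0, 0], [0, 0, 0], [0, 0, 0], [0, 0, 0], [0, 0, 0], [0, 0, 0], [0, 0, 0], [0, 0, 0]]}}

```text
clock: 61.65
position: [541.4, -308.1, 241.6]
ee_rot: [-0.0, 1.0, -0.0, 0.0]
contact_force: [-0.8, 0.8, 0.0]
gripper_width: 24.5
grasp_force: 59.8
```

Request:
{"op": "move_arm", "data": {"fingers": [20, 20, 20], "travel": [[0, 0, 0.5], [0, 0, 0.5], [0, 0, 0.5]], "dr": [[0, 0, 0], [0, 0, 0], [0, 0, 0]]}}

```text
clock: 61.95
position: [541.4, -308.1, 241.5]
ee_rot: [-0.0, 1.0, -0.0, 0.0]
contact_force: [-1.7, 2.1, 5.0]
gripper_width: 24.7
grasp_force: 60.0
```

Request:
{"op": "move_arm", "data": {"fingers": [28, 32, 36, 38, 38, 38, 38, 38, 38, 38], "travel": [[0, 0, 0], [0, 0, 0], [0, 0, 0], [0, 0, 0], [0, 0, 0], [0, 0, -8], [0, 0, -25], [0, 0, -50], [0, 0, -80], [0, 0, -110]], "dr": [[0, 0, 0], [0, 0, 0], [0, 0, 0], [0, 0, 0], [0, 0, 0], [0, 0, 0], [0, 0, 0], [0, 0, 0], [0, 0, 0], [0, 0, 0]]}}

```text
clock: 62.95
position: [541.2, -308.1, 352.2]
ee_rot: [-0.0, 1.0, -0.0, 0.0]
contact_force: [1.4, 0.0, -0.7]
gripper_width: 38.3
grasp_force: 0.0
```

Request:
{"op": "move_arm", "data": {"fingers": [38, 38, 38, 38], "travel": [[0, 0, -30], [0, 0, -55], [0, 0, -59.5], [0, 0, -59.5]], "dr": [[0, 0, 0], [0, 0, 0], [0, 0, 0], [0, 0, 0]]}}

```text
clock: 63.35
position: [541.1, -308.0, 411.2]
ee_rot: [-0.0, 1.0, -0.0, 0.001]
contact_force: [0.5, 0.1, -0.2]
gripper_width: 37.6
grasp_force: 0.0
```

```bash
python3 - <<'E'
from h import *
print(arm.read_state()["position"])
im2,h=look("top");look("scene","sc5")
m=(h[...,1]>130)&(h[...,0]>100)&(h[...,0]<130)
for a,c,_ in blobs(m,50,20000):
    if c[0]<300:print("B",a,c.round(1))
g=(h[...,1]<40)&(h[...,2]>170);b=np.zeros_like(g);b[225:260,155:190]=1
for a,c,_ in blobs(g&b,30,400):print("neck",a,c,ray("top",c,139))
E
```

```text
[ 541.14703686 -308.00434466  411.23126201]
B 852 [223.8 200.8]
B 146 [100.9 223.6]
B 416 [126.2 229.2]
B 220 [181.6 246. ]
B 861 [268.2 243.9]
B 878 [223.8 289.2]
neck 105 [174.96190476 227.25714286] [548.64248843 290.59286964]
neck 99 [166.83838384 241.76767677] [517.82151795 305.66613   ]
neck 32 [162.875   255.21875] [489.63597086 312.19550744]
```

Request:
{"op": "move_arm", "data": {"fingers": [50, 50, 50, 50, 50, 50, 50, 50, 50, 50], "travel": [[1, 18, 0], [2, 52, 0], [4, 95, 0], [6, 140, 0], [8, 185, 0], [9, 230, 0], [11, 275, 0], [13, 320, 0], [14, 365, 0], [16, 410, 0]], "dr": [[0, 0, 0], [0, 0, 0], [0, 0, 0], [0, 0, 0], [0, 0, 0], [0, 0, 0], [0, 0, 0], [0, 0, 0], [0, 0, 0], [0, 0, 0]]}}

```text
clock: 64.45
position: [524.2, 104.2, 409.0]
ee_rot: [-0.0, 1.0, -0.0, -0.001]
contact_force: [0.2, 0.2, 0.5]
gripper_width: 50.2
grasp_force: 0.0
```

Request:
{"op": "move_arm", "data": {"fingers": [50, 50, 50, 50, 50, 50, 50, 50, 50, 50], "travel": [[2, 42, 0], [3, 84, 0], [5, 124, 0], [6, 158, 0], [7, 183, 0], [7.7, 197, 0], [7.7, 200.3, 0], [7.7, 200.3, 0], [7.7, 200.3, 0], [7.7, 200.3, 0]], "dr": [[0, 0, 0], [0, 0, 0], [0, 0, 0], [0, 0, 0], [0, 0, 0], [0, 0, 0], [0, 0, 0], [0, 0, 0], [0, 0, 0], [0, 0, 0]]}}

```text
clock: 65.45
position: [517.6, 301.1, 410.2]
ee_rot: [0.001, 1.0, -0.0, -0.0]
contact_force: [-0.8, 0.3, 0.4]
gripper_width: 50.2
grasp_force: 0.0
```

```bash
python3 - <<'E'
from h import *
print(arm.read_state()["position"]);print(tote())
im,h=look("top");im2,_=look("scene")
cv2.imwrite("pics/mix2.png",np.hstack([cv2.resize(im[180:330,380:530],(400,400)),cv2.resize(im2[190:390,90:290],(400,400))])[:,:,::-1])
E
```

```text
[517.6305766  301.08178923 410.18116649]
tote area 8912
(array([ 5.01742165e+02, -3.02951300e+02, -1.27081512e-01]), np.float64(1.0223091680130472))
```

View pics/mix2.png

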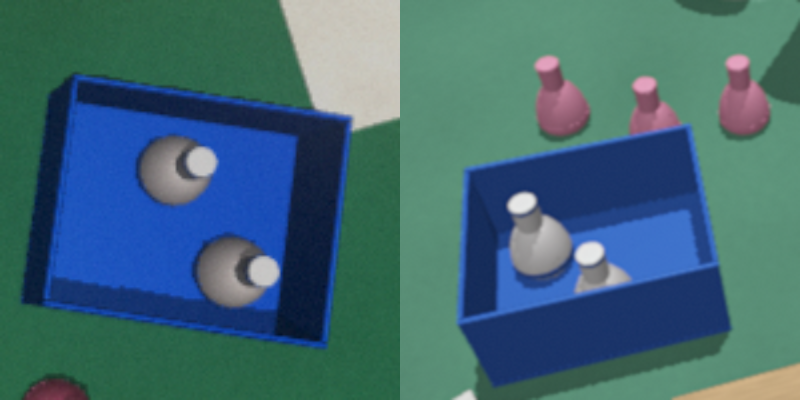

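Two sensors stand upright in the tote (top crop (180,170) and (235,270)); the bottom-left area is free. Now the last one.

Request:
{"op": "move_arm", "data": {"fingers": [50, 50, 50, 50, 50, 50, 50, 50, 50, 50], "travel": [[0, 0, 10], [0, 0, 30], [0, 0, 55], [0, 0, 80], [0, 0, 102], [0, 0, 116], [0, 0, 124], [0, 0, 129], [0, 0, 130], [0, 0, 130]], "dr": [[0, 0, 0], [0, 0, 0], [0, 0, 0], [0, 0, 0], [0, 0, 0], [0, 0, 0], [0, 0, 0], [0, 0, 0], [0, 0, 0], [0, 0, 0]]}}

```text
clock: 66.6
position: [517.7, 302.3, 280.5]
ee_rot: [-0.0, 1.0, 0.0, 0.0]
contact_force: [0.1, 0.2, 0.8]
gripper_width: 49.8
grasp_force: 0.0
```

Request:
{"op": "move_arm", "data": {"fingers": [44, 38, 32, 26, 20, 20, 20, 20, 20], "travel": [[0, 0, 0], [0, 0, 0], [0, 0, 0], [0, 0, 0], [0, 0, 0], [0, 0, 0], [0, 0, 0], [0, 0, 0], [0, 0, 0]], "dr": [[0, 0, 0], [0, 0, 0], [0, 0, 0], [0, 0, 0], [0, 0, 0], [0, 0, 0], [0, 0, 0], [0, 0, 0], [0, 0, 0]]}}

```text
clock: 67.5
position: [517.7, 302.6, 280.6]
ee_rot: [-0.0, 1.0, 0.001, 0.001]
contact_force: [-1.5, 1.6, 3.8]
gripper_width: 24.1
grasp_force: 59.1
```

Request:
{"op": "move_arm", "data": {"fingers": [20, 20, 20, 20, 20, 20, 20, 20, 20, 20], "travel": [[0, 0, -5], [0, 0, -15], [0, 0, -35], [0, 0, -60], [0, 0, -85], [0, 0, -108], [0, -5, -118], [2, -20, -120], [4, -48, -120], [7, -85, -120]], "dr": [[0, 0, 0], [0, 0, 0], [0, 0, 0], [0, 0, 0], [0, 0, 0], [0, 0, 0], [0, 0, 0], [0, 0, 0], [0, 0, 0], [0, 0, 0]]}}

```text
clock: 68.5
position: [509.8, 215.8, 398.0]
ee_rot: [-0.001, 1.0, -0.001, -0.002]
contact_force: [0.7, -1.0, -2.7]
gripper_width: 24.4
grasp_force: 59.2
```

Request:
{"op": "move_arm", "data": {"fingers": [20, 20, 20, 20, 20, 20, 20, 20, 20, 20], "travel": [[4, -42, 0], [8, -84, 0], [12, -126, 0], [15, -168, 0], [19, -210, 0], [23, -252, 0], [26, -294, 0], [30, -336, 0], [33, -375, 0], [36, -407, 0]], "dr": [[0, 0, 0], [0, 0, 0], [0, 0, 0], [0, 0, 0], [0, 0, 0], [0, 0, 0], [0, 0, 0], [0, 0, 0], [0, 0, 0], [0, 0, 0]]}}

```text
clock: 69.5
position: [472.5, -192.2, 398.3]
ee_rot: [0.001, 1.0, 0.0, -0.002]
contact_force: [-0.3, 0.2, -3.3]
gripper_width: 24.6
grasp_force: 59.3
```

Request:
{"op": "move_arm", "data": {"fingers": [20, 20, 20, 20, 20, 20, 20, 20], "travel": [[3, -25, 0], [4.7, -41, 0], [4.7, -46.6, 0], [4.7, -46.6, 0], [4.7, -46.6, 0], [4.7, -46.6, 0], [4.7, -46.6, 0], [4.7, -46.6, 0]], "dr": [[0, 0, 0], [0, 0, 0], [0, 0, 0], [0, 0, 0], [0, 0, 0], [0, 0, 0], [0, 0, 0], [0, 0, 0]]}}

```text
clock: 70.3
position: [470.0, -235.8, 400.1]
ee_rot: [-0.001, 1.0, 0.0, 0.0]
contact_force: [-0.5, -0.4, -2.0]
gripper_width: 24.3
grasp_force: 59.3
```

Request:
{"op": "move_arm", "data": {"fingers": [20, 20, 20, 20, 20, 20, 20, 20, 20, 20], "travel": [[0, 0, 8], [0, 0, 22], [0, 0, 40], [0, 0, 60], [0, 0, 80], [0, 0, 100], [0, 0, 117], [0, 0, 131], [0, 0, 141], [0, 0, 147]], "dr": [[0, 0, 0], [0, 0, 0], [0, 0, 0], [0, 0, 0], [0, 0, 0], [0, 0, 0], [0, 0, 0], [0, 0, 0], [0, 0, 0], [0, 0, 0]]}}

```text
clock: 71.3
position: [469.8, -236.3, 251.9]
ee_rot: [-0.0, 1.0, 0.0, -0.001]
contact_force: [0.4, -0.6, -2.4]
gripper_width: 24.5
grasp_force: 59.3
```

Request:
{"op": "move_arm", "data": {"fingers": [20, 20, 20, 20, 20, 20, 20, 20, 20], "travel": [[0, 0, 3], [0, 0, 6], [0, 0, 8], [0, 0, 9], [0, 0, 10], [0, 0, 11], [0, 0, 12], [0, 0, 12.3], [0, 0, 12.3]], "dr": [[0, 0, 0], [0, 0, 0], [0, 0, 0], [0, 0, 0], [0, 0, 0], [0, 0, 0], [0, 0, 0], [0, 0, 0], [0, 0, 0]]}}

```text
clock: 72.2
position: [470.1, -236.4, 241.5]
ee_rot: [-0.0, 1.0, -0.0, 0.0]
contact_force: [-1.3, 2.1, 5.7]
gripper_width: 24.6
grasp_force: 60.0
```

Request:
{"op": "move_arm", "data": {"fingers": [28, 32, 36, 38, 38, 38, 38, 38, 38, 38], "travel": [[0, 0, 0], [0, 0, 0], [0, 0, 0], [0, 0, 0], [0, 0, 0], [0, 0, -8], [0, 0, -25], [0, 0, -50], [0, 0, -80], [0, 0, -110]], "dr": [[0, 0, 0], [0, 0, 0], [0, 0, 0], [0, 0, 0], [0, 0, 0], [0, 0, 0], [0, 0, 0], [0, 0, 0], [0, 0, 0], [0, 0, 0]]}}

```text
clock: 73.2
position: [469.7, -236.4, 352.3]
ee_rot: [-0.0, 1.0, -0.0, 0.0]
contact_force: [0.4, -0.3, 0.3]
gripper_width: 38.4
grasp_force: 0.0
```

Request:
{"op": "move_arm", "data": {"fingers": [38, 38, 38, 38, 38, 38, 38, 38, 38, 38], "travel": [[0, 0, -30], [0, 0, -60], [0, 30, -65], [0, 70, -65], [0, 110, -65], [0, 150, -65], [0, 190, -65], [0, 225, -65], [0, 240, -65], [0, 240, -65]], "dr": [[0, 0, 0], [0, 0, 0], [0, 0, 0], [0, 0, 0], [0, 0, 0], [0, 0, 0], [0, 0, 0], [0, 0, 0], [0, 0, 0], [0, 0, 0]]}}

```text
clock: 74.2
position: [469.7, 5.2, 416.4]
ee_rot: [-0.002, 1.0, 0.0, 0.001]
contact_force: [-0.4, -0.9, -0.3]
gripper_width: 38.1
grasp_force: 0.0
```

```bash
python3 - <<'E'
from h import *
s=arm.read_state();print(s["position"],s["clock"])
im,h=look("top");im2,_=look("scene")
cv2.imwrite("pics/fin.png",np.hstack([cv2.resize(im,(0,0),fx=.6,fy=.6),cv2.resize(im2[170:400,80:310],(288,288))])[:,:,::-1])
E
```

```text
[469.69347653   5.20409734 416.40368409] 74.2
```

View pics/fin.png

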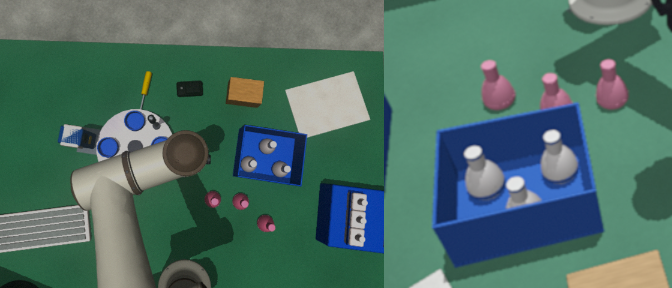

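All three sensors stand upright in the tote (left picture, around (250,163), (268,146) and (282,170)), and the bystanders are where they were.

```bash
python3 -c "
from bench import arm
print(arm.job_done())"
```

```text
the job is handed in; nothing more can be done
None
```

The job is handed in: the three white sensors present were nested, the turntable was cranked clockwise one full turn and about 25° more to its stop, and all three now stand upright in the blue tote with the mouse, carton and screwdriver untouched.

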